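# Pack the microscope service kit

## Task

Finish packing the microscope service kit in the open crate on the sloping stand: stand the cleaner bottle and the slide box (on edge, as it stands now) that are out near the crate in the two gaps left beside the jar and the canisters, upright and right down on the crate's floor. Hang the screwdriver from the rack in the tool loop on the crate's left end, its blade down through the eyelet and its handle resting on the flange. The jar and the canisters stay standing in the crate, and the other things on the table are left alone.

Things in the scene. Friction and masses are not known exactly. Their poses are not given: they have to be found in the camera images.
- crate: Open aluminium crate, fixed on a sloping stand bolted to the table. Origin: centre of its inner floor. x runs up the slope (away from the robot), y to its left end (with the tool loop), z square to the floor, out of the mouth, leaning 25 degrees from vertical towards the robot. Inside 100 (x) by 158 mm (y); walls 60 mm high, 4 mm thick. Things in it are loose, held by friction and each other.
- tool_eyelet (a point): Centre of the eyelet, on the upper face of the tool loop's flange at the crate's left end; axes as the crate's. Round 14 mm hole along the crate's z, through the 5 mm flange and a 40 mm sleeve of 16 mm bore below it, free below. The flange is 44 mm (x) by 46 mm (y), 2 mm below the crate's rim.
- bottle_center (a point): Centre, half-way up, of the white squeeze bottle of lens cleaner standing free near the crate (not the one by the microscope); its z runs up the bottle. 176 mm tall; body 55 mm across up to 138 mm, collar 37 mm across from 138 to 153 mm, dome cap 30 mm across from 153 to 176 mm. About 0.23 kg, its weight low down: held by the cap and tilted, it swings unless gripped firmly.
- slide_box_center (a point): Centre of the flat closed slide box, standing on edge near the crate (not the one lying at the back right); lid fixed shut. Its y axis runs upwards (98 mm tall), its x axis along its horizontal length (92 mm), its z axis across its thickness (35 mm). About 0.16 kg.
- driver_handle (a point): Centre of the screwdriver's handle. It stands in the middle hole of a small rack, handle up. Its y axis runs upwards, from blade to handle; the handle is 100 mm long and 24 mm thick, fluted, gripped across its own x or z axis. The blade, 6 mm thick and 102 mm long, goes down through the rack's 9 mm hole: lift more than 110 mm to draw it out.
- driver_shoulder (a point): Lower end of the screwdriver's handle, on its axis, 50 mm below the handle's centre, where the blade begins; it rests on the rack's top plate.
- driver_tip (a point): Tip of the screwdriver's blade, 152 mm from the handle's centre.
- rack: Driver rack, bolted to the table: top plate 50 by 112 mm, its upper face 114 mm above the table, three 9 mm holes in a row along y, 36 mm apart. Origin: centre of its underside, straight below the middle hole.
- jar_center (a point): Centre, half-way up, of the screw-cap jar in the crate, in front at the left end: 58 mm across (at the black cap), 56 mm tall. Right of it a gap, free from front to back, is left for the slide box (length along the crate's x); standing about 3 mm off the jar it leaves some 60 mm to the right wall for the bottle.
- can_a_center (a point): Centre, half-way up, of the objective canister behind the jar: 36 mm across, 61 mm tall.
- can_b_center (a point): Centre, half-way up, of the objective canister in front near the crate's right end: 36 mm across, 61 mm tall. Behind it, about 63 mm up to the back wall is left for the bottle.
- mirror_stand: Bystander: mirror mount on a post, 46x58x97 mm. Origin: centre of its underside.
- sensor: Bystander: flat power sensor head, 73x42x16 mm. Origin: centre of its underside.
- fork: Bystander: clamping fork, 42x70x16 mm. Origin: centre of its underside.
- lens_tube: Bystander: capped black lens tube, 32 mm across, 56 mm tall. Origin: centre of its underside.
Things that resemble listed ones, but are neither listed nor needed, are in the scene too. There is more than one size of the part that bears slide_box_center; the job needs the largest.

How it is judged:
At the end, for the whole second after the job is handed in: Slide box (on edge) and bottle stand in the crate, down on its floor within about 5 mm, square to it within 8 and 10 degrees; jar and canisters still down in it. Screwdriver through the eyelet, handle's lower end within 12 mm of its centre, leaning at most 17 degrees. All at rest (x of slide_box_center in the frame of crate between -0.01 and 0.01 m and y of slide_box_center in the frame of crate between -0.064 and 0.064 m and z of slide_box_center in the frame of crate between 0.044 and 0.053 m and angle between the y axis of slide_box_center and the z axis of crate, either way round below 0.14 rad and x of bottle_center in the frame of crate between -0.03 and 0.03 m and y of bottle_center in the frame of crate between -0.056 and 0.056 m and z of bottle_center in the frame of crate between 0.083 and 0.093 m and angle between the z axis of bottle_center and the z axis of crate, either way round below 0.17 rad and x of jar_center in the frame of crate between -0.04 and 0.04 m and y of jar_center in the frame of crate between -0.07 and 0.07 m and z of jar_center in the frame of crate between 0.022 and 0.034 m and x of can_a_center in the frame of crate between -0.04 and 0.04 m and y of can_a_center in the frame of crate between -0.07 and 0.07 m and z of can_a_center in the frame of crate between 0.0245 and 0.0365 m and x of can_b_center in the frame of crate between -0.04 and 0.04 m and y of can_b_center in the frame of crate between -0.07 and 0.07 m and z of can_b_center in the frame of crate between 0.0245 and 0.0365 m and distance between driver_shoulder and tool_eyelet below 0.012 m and z of driver_tip in the frame of crate below -0.032 m and angle between the y axis of driver_handle and the z axis of crate, either way round below 0.3 rad and linear speed of each of slide_box, bottle, driver below 0.02 m/s); the robot touches nothing.
It fails at once if the mirror mount is moved more than 20 mm (distance of mirror_stand from where it was at the start of the episode above 0.02 m).
It fails at once if the power sensor head is moved more than 20 mm (distance of sensor from where it was at the start of the episode above 0.02 m).
It fails at once if the clamping fork is moved more than 20 mm (distance of fork from where it was at the start of the episode above 0.02 m).
It fails at once if the lens tube is moved more than 20 mm (distance of lens_tube from where it was at the start of the episode above 0.02 m).
It also fails if it takes over 72 s, if anything falls off the work surface, if the arm or the gripper's body presses on something with over 40 N, if the wrist force passes 120 N, or if a joint passes its speed limit or range.

## Robot

A 7-joint arm with a two-finger parallel gripper is mounted at the origin on a cart in front of the work surface, level with it; the furniture and walls round the work are solid. World frame = base frame: x ahead of the robot, y to its left, z up, the work surface at z = 0. Lengths are in m, angles in rad, forces in N, time in s.
With the tool pointing down it reaches from about 0.4 to 0.875 m from the base axis. Payload 19.3 kg.
Tool frame: the origin (TCP) lies midway between the tips of the shut fingers; the grasp point (between the pads) lies bot.grip_point_offset behind it (bot.grip_point_offset is the distance from the TCP to the grasp point, in m); z points along the fingers, y is the direction in which the jaws open and shut (so a half turn about z gives the same grasp; the last joint's range is limited). The gripper opens to 85 mm and grips with 20 to 120 N. Pads are 22 mm wide; open, the fingers measure 114 mm over their backs; the gripper's body (76 mm by 85 mm) begins 54 mm behind the grasp point. The pads swing forward as they close: fully open they stand 13 mm farther back than shut.
Start: joints at [1.055, 0.521, -0.036, 1.599, 0.021, 1.021, -0.113], TCP at [0.269, -0.564, 0.231] pointing down, gripper open.
Joint ranges: [-2.91, 2.91], [-0.3, 2.13], [-1.5, 1.42], [0.17, 2.43], [-1.26, 4.41], [0.16, 1.93], [-2.52, 2.52]. Speed limits (rad/s): [1.89, 1.89, 2.39, 2.39, 3.01, 3.01, 3.01].

## Interface

Orientations are given as [roll, pitch, yaw] about the fixed x, y, z axes, in that order (R = Rz(yaw) Ry(pitch) Rx(roll)).
In Python, from workcell import bot gives the robot as it stands.
- The arm moves only by the tool servo_tool, never from a script. Its argument "rows" is a list that holds one entry, the list of rows, each a list of 6 numbers: the shift along the tool's x, y, z in cm, then the turn, a rotation vector about the tool's x, y, z in degrees. A call has 1 to 5 rows; each row shifts and turns the commanded pose from where the row before left it, along the tool's axes as they then stand; what a row does not reach is not made up. A row lasts 1/8 s, in which the tool goes at most 62.5 mm and 10.7 degrees, less where a joint would pass 70% of its speed; a pose out of reach is approached as far as the arm can. A call is refused whole if a number of a shift passes 6.25 or a number of a turn 10.7, either way. A call with a gripper value outside its range is refused whole. "grip" is the opening, from -1 (shut) to 1 (fully open), so that 0 is half open, set as the call begins (left out, the last holds). The fingers move at their own pace and stop on an object; "squeeze" is the grip in N (left out, the last holds). Time passes only in rows, so rows that do not move let the fingers close. It gives the time, the measured TCP pose, the force and the opening at its end, in the units of the state.
- bot.observe(): the state, without advancing time (a new reading comes with each control period).
- bot.grab_frame(name): name is "scene" or "side" or "wrist"; returns a dict with "image" (400x640x3 uint8, red, green, blue), "K" (3x3 intrinsics, pixels), "dist" ([k1, k2, p1, p2, k3] as OpenCV has them; the pictures are not rectified), "R" (3x3) and "t" (3): a world point X has camera coordinates R X + t; the wrist camera has in their place "mount" (4x4, takes a point from camera to tool coordinates, whose origin is the TCP and whose axes are the flange's). Camera axes: x right, y down, z forward; pixel columns grow to the right and rows downward; lengths in m; the calibration is good to about 2 mm. A picture is of the moment at which its call begins: read the wrist's pose just before it. There is no depth.
- bot.job_done(): hands the job in, once; it reports no verdict.
The state is a dict: "clock": time; "qpos": joint angles; "qd": joint speeds; "joint_efforts": joint torques, N m; "position": TCP position; "tool_rot": TCP orientation; "force": force on the tool from outside, world axes, zero at the start; "moment": the same for the moment, N m; "grip_width": finger opening in m.
Only numpy, scipy, OpenCV 4.12 (cv2) and the standard library are available. Lean on these libraries where they do the work, as an engineer would, in place of code of your own. Each camera call takes 0.05 s, during which the arm holds its last target.

## Working session

There is one attempt and no reset: what is moved stays moved. The work goes in short steps, Python scripts to look and compute and a tool call to move; the robot and the scene stay as the last step left them, time stands still between calls to the robot, and variables do not carry over. Pictures are saved under pics/ and viewed, and the job is handed in when it is done.

Besides the shell and the picture viewer there is one more tool, called after "Call:" as name(argument=value, ...) on one line, values as JSON. servo_tool: Moves the arm, as the interface text tells. Its arguments: {"type":"object","properties":{"rows":{"type":"array"},"grip":{"type":"number"},"squeeze":{"type":"number"}},"required":["rows"]}

```bash
mkdir -p pics; ls; cat > h.py <<'E'
import numpy as np, cv2, pickle
from workcell import bot
from scipy.spatial.transform import Rotation as Ro
def grab(n,save):
    s=bot.observe(); f=bot.grab_frame(n); f['state']=s
    cv2.imwrite('pics/%s.png'%save,f['image'][:,:,::-1]); pickle.dump(f,open('pics/%s.pkl'%save,'wb'))
    return f
def load(save): return pickle.load(open('pics/%s.pkl'%save,'rb'))
def cam(f):
    if 'R' in f: return np.array(f['R']),np.array(f['t'])
    s=f['state'];T=np.eye(4);T[:3,:3]=Ro.from_euler('xyz',s['tool_rot']).as_matrix();T[:3,3]=s['position']
    W=T@np.array(f['mount']); R=W[:3,:3].T; return R,-R@W[:3,3]
def ray(f,px):
    R,t=cam(f); u=cv2.undistortPoints(np.array([[px]],float),np.array(f['K']),np.array(f['dist']))[0,0]
    d=R.T@np.array([u[0],u[1],1]); return -R.T@t,d/np.linalg.norm(d)
def onplane(f,px,p0,n):
    o,d=ray(f,px); p0=np.array(p0,float);n=np.array(n,float); return o+d*((p0-o)@n)/(d@n)
def onz(f,px,z): return onplane(f,px,[0,0,z],[0,0,1])
def tri(f1,p1,f2,p2):
    o1,d1=ray(f1,p1);o2,d2=ray(f2,p2)
    s=np.linalg.lstsq(np.c_[d1,-d2],o2-o1,rcond=None)[0]
    a=o1+s[0]*d1;b=o2+s[1]*d2; return (a+b)/2,np.linalg.norm(a-b)
def proj(f,X):
    R,t=cam(f); return cv2.projectPoints(np.atleast_2d(np.array(X,float)),cv2.Rodrigues(R)[0],t,np.array(f['K']),np.array(f['dist']))[0][:,0]
def crop(save,x0,y0,x1,y1,k,out):
    im=cv2.imread('pics/%s.png'%save)[y0:y1,x0:x1]; cv2.imwrite('pics/%s.png'%out,cv2.resize(im,None,fx=k,fy=k,interpolation=cv2.INTER_CUBIC))
E
python3 - <<'E'
from h import *
s=bot.observe();print(s);print(bot.grip_point_offset)
for n in ['scene','side','wrist']:
    f=grab(n,n+'0'); print(n,cam(f),f['K'],f['dist'])
    if 'mount' in f: print(f['mount'])
E
```

```text
pics
{'clock': 0.0, 'qpos': array([ 1.05475877,  0.52200217, -0.03632753,  1.59996587,  0.02117251,
        1.02107692, -0.11280905]), 'qd': array([ 0.00080039,  0.00062703, -0.0001153 ,  0.00134976,  0.00066961,
        0.00063426,  0.0019596 ]), 'joint_efforts': array([-3.17753802e-03, -9.27116489e+01,  1.97839223e+00, -3.69938314e+01,
        1.77685503e-02,  8.15918291e-03,  3.62638048e-05]), 'position': array([ 0.26935081, -0.56363787,  0.23074818]), 'tool_rot': array([-3.14052524e+00,  5.09792661e-05,  4.45803536e-01]), 'force': array([ 0.32269784, -0.01118666,  0.71473504]), 'moment': array([-0.01055957,  0.00218954,  0.04890686]), 'grip_width': 0.08578510345671041}
0.0187
scene (array([[-0.51325433, -0.85814393, -0.012609  ],
       [-0.64113017,  0.39314292, -0.65908326],
       [ 0.57054544, -0.33019333, -0.75196428]]), array([0.33681657, 0.44384811, 1.36679229])) [[510.42457912   0.         329.47969484]
 [  0.         510.42457912 202.2484303 ]
 [  0.           0.           1.        ]] [0.02846817 0.         0.         0.         0.        ]
side (array([[ 0.99900407, -0
[... 313 characters left out ...]
        0.         0.         0.        ]
wrist (array([[ 0.43031393, -0.90267854, -0.00116972],
       [-0.86943135, -0.41481249,  0.26836491],
       [-0.24273246, -0.11446416, -0.96331662]]), array([-0.62303437, -0.0347264 ,  0.37819046])) [[322.30757258   0.         315.7861496 ]
 [  0.         322.30757258 204.1297611 ]
 [  0.           0.           1.        ]] [-0.03397378  0.          0.          0.          0.        ]
[[-9.69746151e-04 -9.63339890e-01 -2.68282156e-01  6.74536952e-02]
 [ 9.99999515e-01 -8.87609748e-04 -4.27444763e-04 -1.31675291e-03]
 [ 1.73644734e-04 -2.68282440e-01  9.63340284e-01 -1.42121618e-01]
 [ 0.00000000e+00  0.00000000e+00  0.00000000e+00  1.00000000e+00]]
```

View pics/scene0.png

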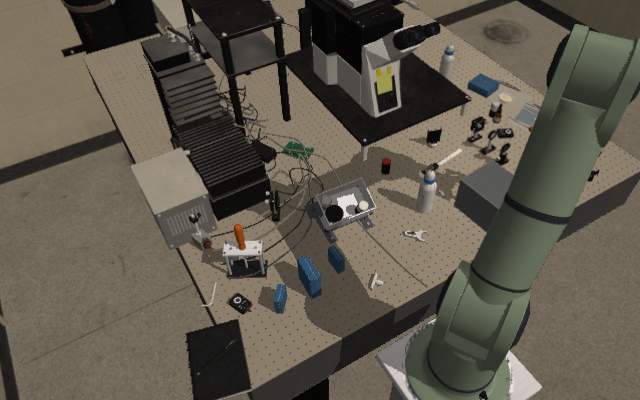

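View pics/side0.png

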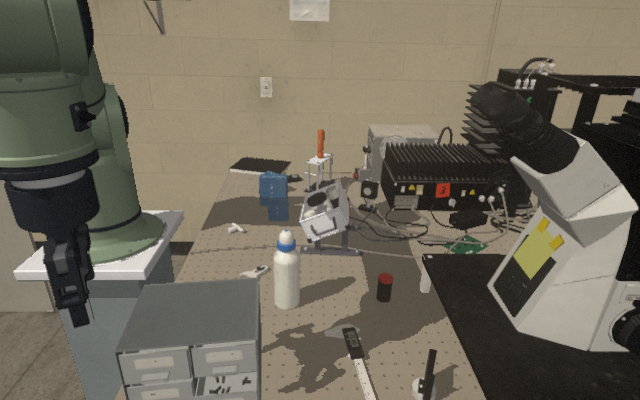

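View pics/wrist0.png

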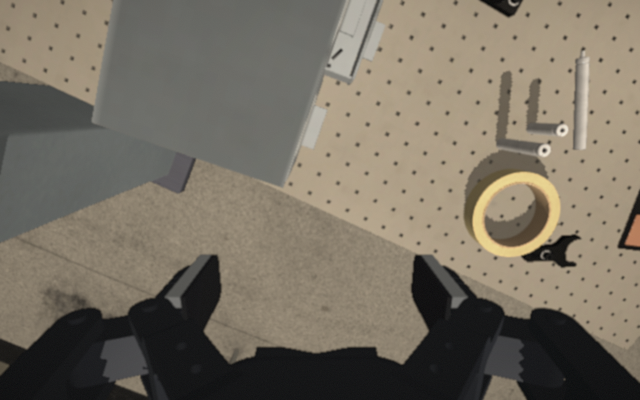

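The scene picture shows the crate near (345,205), the free bottle at (427,192) and another by the microscope at (447,62). Three slide boxes stand on edge at (310,277), (336,259) and (280,298), and one lies at (484,86). The driver is at (240,237). I'll enlarge these next.

```bash
python3 - <<'E'
from h import *
crop('scene0',180,150,390,320,3.8,'c1')
crop('scene0',300,140,460,260,5,'c2')
crop('side0',220,110,400,290,4,'c3')
E
```

```text
(no output)
```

View pics/c1.png

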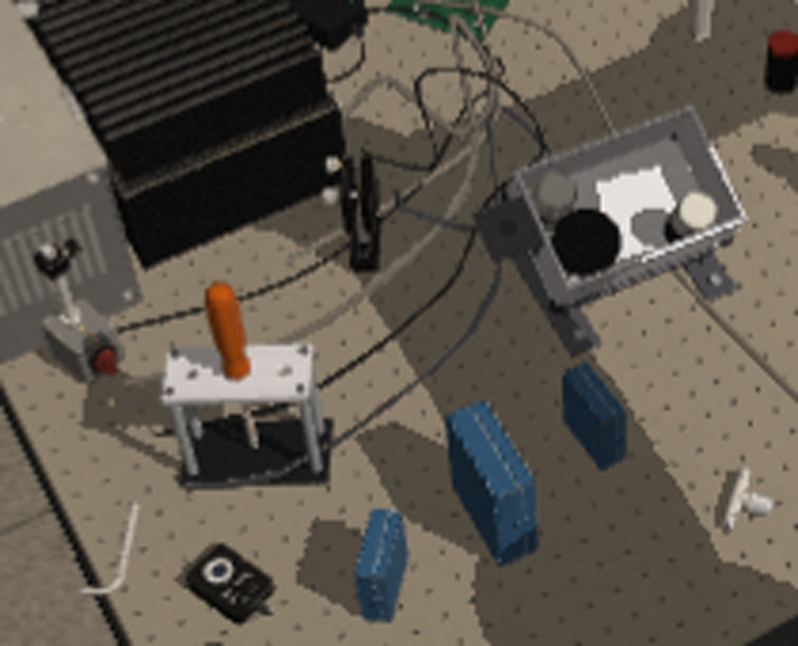

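View pics/c2.png

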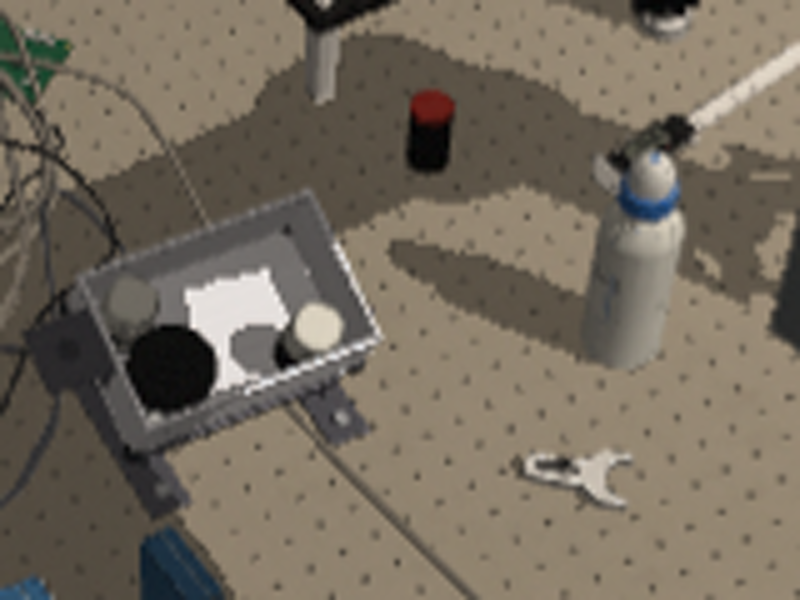

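View pics/c3.png

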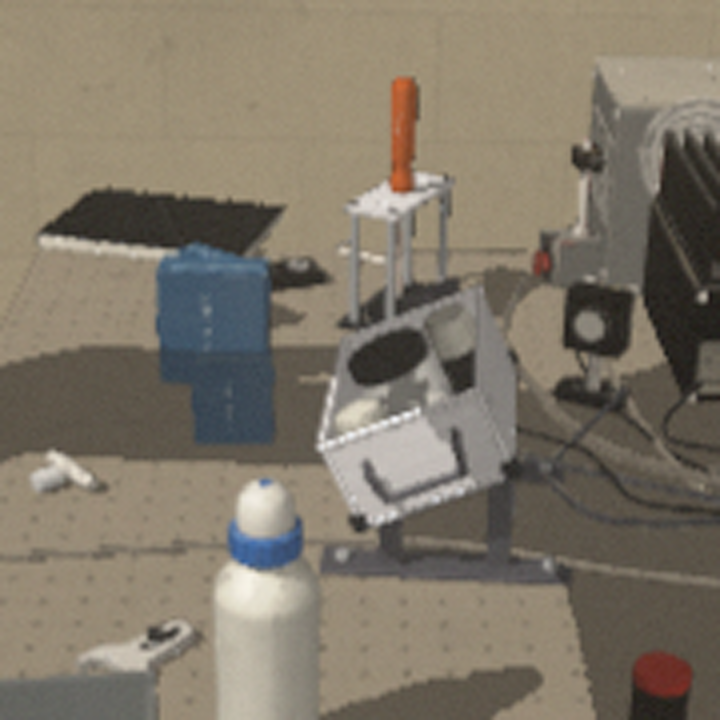

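The largest box on edge is the one at scene (309,276), with smaller ones at (336,259) and (280,298). The free bottle is at (427,192). The crate needs a closer zoom to get its rim corners.

```bash
python3 - <<'E'
from h import *
crop('scene0',305,165,385,245,7.5,'c4')
crop('side0',290,175,360,255,7.5,'c5')
E
```

```text
(no output)
```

View pics/c4.png

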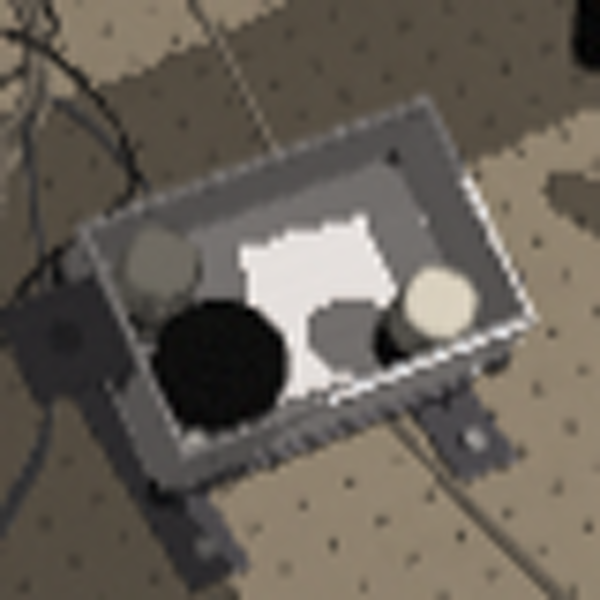

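View pics/c5.png

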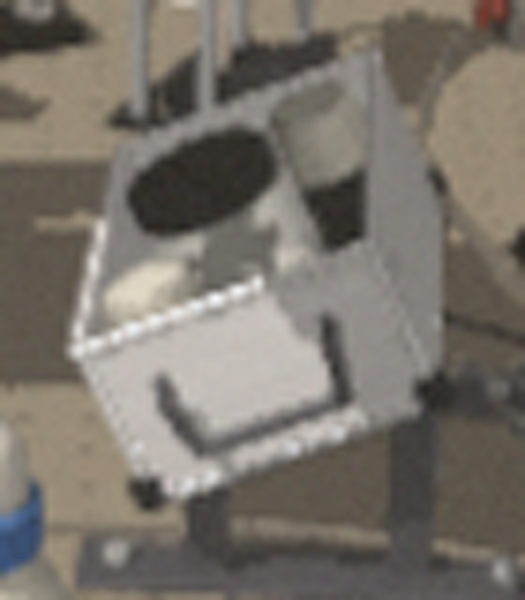

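```bash
cat > crate.py <<'E'
from h import *
from scipy.optimize import least_squares
c25,s25=np.cos(np.radians(25)),np.sin(np.radians(25))
def crateR(psi):
    x=np.array([c25*np.cos(psi),c25*np.sin(psi),s25]); y=np.array([-np.sin(psi),np.cos(psi),0]); return np.c_[x,y,np.cross(x,y)]
corn={'FR':(-.054,-.083,.06),'BR':(.054,-.083,.06),'BL':(.054,.083,.06),'FL':(-.054,.083,.06)}
E
python3 - <<'E'
from crate import *
A=load('scene0');B=load('side0')
q=lambda x,y,s,ox,oy:((x+.5)/s-.5+ox,(y+.5)/s-.5+oy)
sc={k:q(*v,7.5,305,165) for k,v in dict(BR=(427,97),FR=(537,320),FL=(183,453),BL=(80,232)).items()}
sd={k:q(*v,7.5,290,175) for k,v in dict(BR=(372,238),FR=(75,350),FL=(118,150),BL=(378,50)).items()}
P={}
for k in sc:
    P[k],e=tri(A,sc[k],B,sd[k]);print(k,P[k].round(4),round(e,4))
# rigid fit w/ known tilt, reprojection
def res(v):
    R=crateR(v[3]);r=[]
    for k in sc:
        X=R@np.array(corn[k])+v[:3]
        r+=list(proj(A,X)[0]-sc[k])+list(proj(B,X)[0]-sd[k])
    return r
s=least_squares(res,[.6,0,.1,0]);print(s.x.round(4),np.round(s.fun,1))
np.save('crate0.npy',s.x)
# bottle
print('bottle base',onz(A,(426.5,211.5),0), onz(B,(287,306),0))
t=lambda n,sp,bp: print(n,*tri(A,sp,B,bp))
t('cap',(300+655/5-.4,140+155/5-.4),(220+266/4-.4,110+485/4-.4))
t('drvtop',(180+218/3.8-.4,150+288/3.8-.4),(220+404/4-.4,110+80/4-.4))
t('drvbot',(180+237/3.8-.4,150+372/3.8-.4),(220+401/4-.4,110+188/4-.4))
# boxes top face corners at z=.098
for p in [(180+449/3.8,150+412/3.8),(180+487/3.8,150+402/3.8),(180+536/3.8,150+490/3.8),(180+500/3.8,150+502/3.8)]:print(onz(A,p,.098).round(4))
print(bot.observe()['clock'])
E
```

```text
BR [ 0.6134 -0.0958  0.1415] 0.0018
FR [ 0.5165 -0.0892  0.0955] 0.003
FL [0.5312 0.075  0.0948] 0.0006
BL [0.627  0.0686 0.1388] 0.0036
[ 0.5974 -0.0123  0.0635 -0.0802] [-0.  -0.3  0.1  0.7 -0.4 -0.3 -0.4  0.5 -0.1  0.5 -0.4 -0.3 -0.4 -1.
 -0.3 -0.2]
bottle base [ 0.47530103 -0.27425312  0.        ] [ 0.49528704 -0.28832569  0.        ]
cap [ 0.4951924  -0.2774106   0.17684667] 0.0009139937624880799
drvtop [0.58032367 0.34226506 0.21452928] 0.0011242154514423145
drvbot [0.57855896 0.34413613 0.11674346] 0.002810342396772755
[0.4691 0.2169 0.098 ]
[0.462  0.1875 0.098 ]
[0.3736 0.1953 0.098 ]
[0.3785 0.2233 0.098 ]
0.15
```

```bash
cat > plan.py <<'E'
from h import *
def plan(pos,R,n=None,start=None,ndig=2):
    """rows from measured pose to target; pos TCP, R matrix"""
    s=bot.observe()
    p=np.array(s['position']) if start is None else start[0].copy(); Rc=Ro.from_euler('xyz',s['tool_rot']).as_matrix() if start is None else start[1].copy()
    d=np.linalg.norm(pos-p); a=np.degrees(Ro.from_matrix(Rc.T@R).magnitude())
    if n is None: n=int(max(np.ceil(d/.055),np.ceil(a/9.5),1))
    print('dist %.3f ang %.1f n %d'%(d,a,n))
    rows=[]
    for i in range(n):
        k=n-i
        sh=np.round(Rc.T@(pos-p)/k*100,ndig); ro=np.round(np.degrees(Ro.from_matrix(Rc.T@R).as_rotvec())/k,1)
        rows.append([float(v)+0 for v in sh]+[float(v)+0 for v in ro]); p=p+Rc@sh/100; Rc=Rc@Ro.from_rotvec(np.radians(ro)).as_matrix()
    for i in range(0,n,5): print(str(rows[i:i+5]).replace(' ',''))
    return p,Rc
def down(yaw): return Ro.from_euler('xyz',[np.pi,0,yaw]).as_matrix()
E
python3 - <<'E'
from plan import *
plan(np.array([.5,.1,.38]),down(-.08))
E
```

```text
dist 0.718 ang 30.1 n 14
[[3.53,-3.57,-1.06,0.0,0.0,2.2],[3.39,-3.7,-1.06,0.0,0.0,2.1],[3.25,-3.82,-1.06,0.0,0.0,2.2],[3.1,-3.94,-1.06,0.0,0.0,2.1],[2.96,-4.06,-1.06,0.0,0.0,2.2]]
[[2.8,-4.17,-1.06,0.0,0.0,2.1],[2.65,-4.27,-1.06,0.0,0.0,2.2],[2.48,-4.36,-1.06,0.0,0.0,2.1],[2.32,-4.45,-1.07,0.0,0.0,2.2],[2.14,-4.54,-1.06,0.0,0.0,2.1]]
[[1.98,-4.61,-1.07,0.0,0.0,2.2],[1.8,-4.69,-1.06,0.0,0.0,2.1],[1.62,-4.75,-1.07,0.0,0.0,2.2],[1.44,-4.8,-1.06,0.0,0.0,2.1]]
```

Call:
servo_tool(rows=[[[3.5,-3.6,-1.5,0,0,2.2],[3.4,-3.7,-1.5,0,0,2.1],[3.2,-3.8,-1.5,0,0,2.2],[3.1,-3.9,-1.0,0,0,2.1],[3.0,-4.1,-1.0,0,0,2.2]]])

```text
clock: 0.78
position: [0.3517, -0.3253, 0.2966]
tool_rot: [3.142, -0.0, 0.256]
force: [1.2, -0.8, 0.8]
grip_width: 0.0855
```

Call:
servo_tool(rows=[[[2.8,-4.2,-1.0,0,0,2.1],[2.6,-4.3,-1.0,0,0,2.2],[2.5,-4.4,-1.0,0,0,2.1],[2.3,-4.5,-1.0,0,0,2.2],[2.1,-4.5,-1.0,0,0,2.1]]])

```text
clock: 1.4
position: [0.4329, -0.0873, 0.3467]
tool_rot: [3.141, -0.0, 0.069]
force: [1.1, -0.9, 0.6]
grip_width: 0.0855
```

Call:
servo_tool(rows=[[[2.0,-4.6,-0.9,0,0,2.2],[1.8,-4.7,-0.8,0,0,2.1],[1.6,-4.7,-0.8,0,0,2.2],[1.4,-4.8,-0.8,0,0,2.1],[0,0,0,0,0,0]]])

```text
clock: 2.02
position: [0.4985, 0.1038, 0.3793]
tool_rot: [-3.14, 0.0, -0.075]
force: [-0.8, -1.8, -0.1]
grip_width: 0.0856
```

```bash
python3 - <<'E'
from h import *
f=grab('wrist','w1')
E
```

```text
(no output)
```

View pics/w1.png

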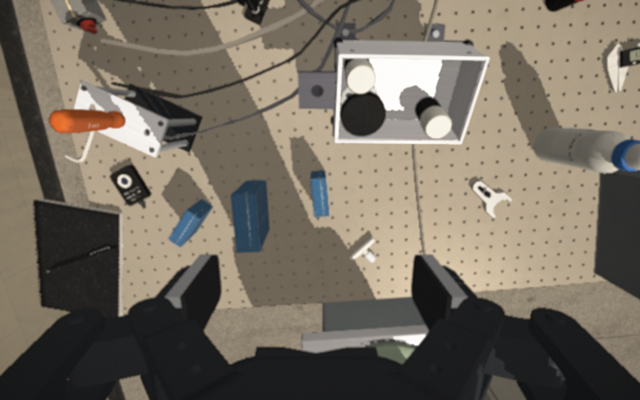

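The wrist view shows the crate at (410,95) with the flange and eyelet at (317,90), the big box at (250,215), the smaller boxes at (190,222) and (319,193), and the driver rack at (140,120).

```bash
python3 - <<'E'
from h import *
crop('w1',290,20,500,160,3.8,'c6')
crop('w1',160,160,340,260,4.4,'c7')
crop('w1',40,70,215,170,4.5,'c8')
E
```

```text
(no output)
```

View pics/c6.png

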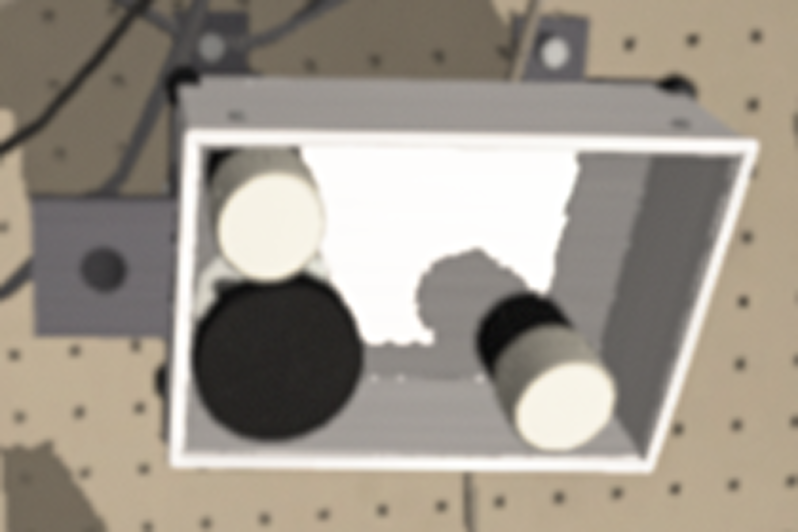

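View pics/c7.png

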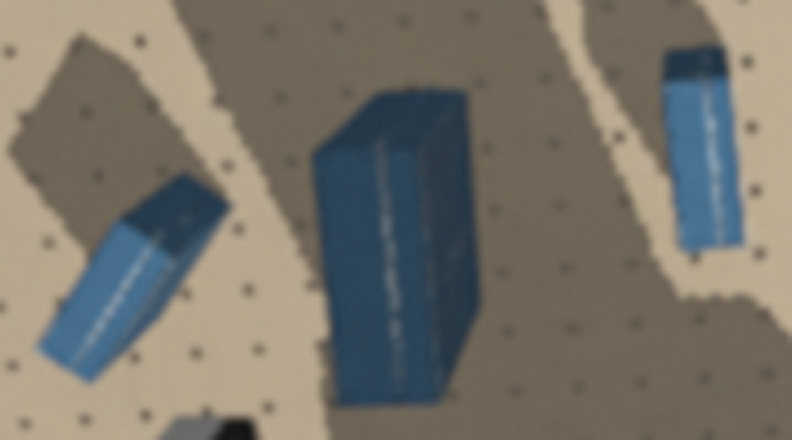

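View pics/c8.png

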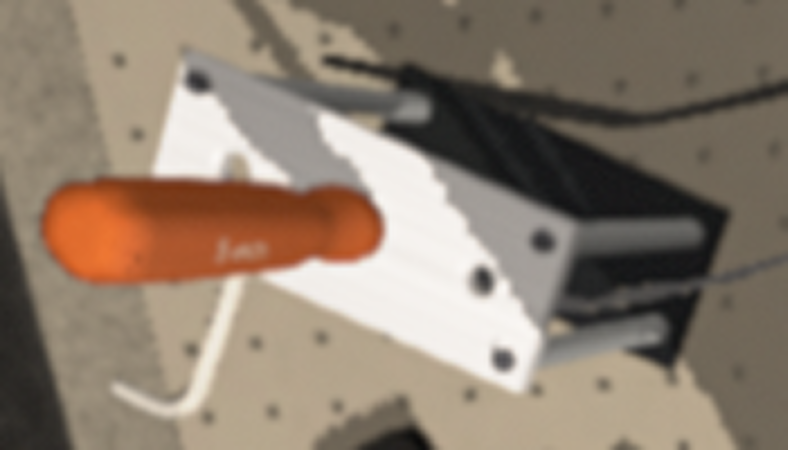

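```bash
python3 - <<'E'
from crate import *
from plan import *
A=load('scene0');B=load('side0');W=load('w1')
q=lambda x,y,s,ox,oy:((x+.5)/s-.5+ox,(y+.5)/s-.5+oy)
sc={k:q(*v,7.5,305,165) for k,v in dict(BR=(427,97),FR=(537,320),FL=(183,453),BL=(80,232)).items()}
sd={k:q(*v,7.5,290,175) for k,v in dict(BR=(372,238),FR=(75,350),FL=(118,150),BL=(378,50)).items()}
w={k:q(*v,3.8,290,20) for k,v in dict(BR=(757,145),FR=(650,470),FL=(172,466),BL=(187,132)).items()}
def res(v,u=(A,B,W)):
    R=crateR(v[3]);r=[]
    for k in sc:
        X=R@np.array(corn[k])+v[:3]
        for f,d,wt in ((A,sc,1),(B,sd,1),(W,w,1)):
            if any(f is g for g in u): r+=list((proj(f,X)[0]-d[k])*wt)
    return r
s=least_squares(res,[.6,0,.1,0]);print(s.x.round(4),np.round(s.fun,1).reshape(4,-1))
s2=least_squares(lambda v:res(v,(W,)),s.x);print('wrist only',s2.x.round(4),np.round(s2.fun,1))
v=s.x; np.save('crate1.npy',v);R=crateR(v[3]);n=R[:,2]
def inC(px,h):
    X=onplane(W,px,v[:3]+n*h,n);return (R.T@(X-v[:3])).round(4)
print('eyelet',inC(q(103,270,3.8,290,20),.058),'jar',inC(q(278,356,3.8,290,20),.056),'a',inC(q(270,225,3.8,290,20),.061),'b',inC(q(564,405,3.8,290,20),.061))
for c in [(193,356),(363,356)]: print(inC(q(*c,3.8,290,20),.056))
print('flange',[inC(q(*c,3.8,290,20),.058) for c in [(32,197),(172,197),(172,335),(36,335)]])
P=[onz(W,q(*c,4.4,160,160),.098) for c in [(315,155),(418,152),(440,400),(333,405)]]
print(np.round(P,4)); c=np.mean(P,0);ax=(P[0]+P[1]-P[2]-P[3])/2;print('box',c,np.linalg.norm(ax),np.arctan2(ax[1],ax[0]),np.linalg.norm(P[0]-P[1]))
t=lambda n,p,F,b:print(n,*tri(W,p,F,b))
p=q(360,228,4.5,40,70)
print('drv shoulder',onz(W,q(350,228,4.5,40,70),.12))
pt=q(90,230,4.5,40,70)
t('top',pt,A,(180+218/3.8-.4,150+290/3.8-.4)); t('top',pt,B,(220+404/4-.4,110+82/4-.4))
print([onz(W,q(*c,4.5,40,70),.114).round(4) for c in [(182,52),(578,220),(525,392),(236,170),(482,280)]])
E
```

```text
[ 0.5962 -0.0109  0.0633 -0.0836] [[-0.1  0.1 -0.6  0.5  0.2 -0.5]
 [-0.6  0.3 -1.   0.2  0.2 -0.2]
 [-0.4  0.9 -0.6 -0.5 -0.1 -0.6]
 [-0.6 -0.6 -0.6 -0.3  0.2  0.2]]
wrist only [ 0.5959 -0.0107  0.0634 -0.0847] [ 0.1 -0.2  0.1  0.1 -0.3 -0.4  0.1  0.4]
eyelet [0.0127 0.1071 0.058 ] jar [-0.0161  0.0497  0.056 ] a [0.0282 0.057  0.061 ] b [-0.0298 -0.0463  0.061 ]
[-0.0164  0.0775  0.056 ]
[-0.0157  0.022   0.056 ]
flange [array([0.0348, 0.1285, 0.058 ]), array([0.0352, 0.0867, 0.058 ]), array([-0.0083,  0.0848,  0.058 ]), array([-0.0087,  0.1284,  0.058 ])]
[[0.4693 0.2225 0.098 ]
 [0.4678 0.1906 0.098 ]
 [0.3852 0.194  0.098 ]
 [0.386  0.229  0.098 ]]
box [0.42708162 0.20901669 0.098     ] 0.08304418279226089 -0.059721004342687664 0.03191537249280021
drv shoulder [0.57830805 0.34262972 0.12      ]
top [0.58005344 0.34269726 0.21331895] 0.00045565885196733154
top [0.5799581  0.3434312  0.21212631] 2.5576022403210184e-05
[array([0.6281, 0.3822, 0.114 ]), array([0.5751, 0.2821, 0.114 ]), array([0.5298, 0.3063, 0.114 ]), array([0.5966, 0.3748, 0.114 ]), array([0.5615, 0.3121, 0.114 ])]
```

```bash
python3 - <<'E'
from plan import *
plan(np.array([.425,.209,.19]),down(-.06))
E
```

```text
dist 0.229 ang 1.0 n 5
[[-1.62,-2.03,3.78,0.0,0.0,-0.2],[-1.62,-2.03,3.78,0.0,0.0,-0.2],[-1.61,-2.04,3.78,0.0,0.0,-0.2],[-1.6,-2.05,3.78,0.0,0.0,-0.2],[-1.59,-2.05,3.79,0.0,0.0,-0.2]]
```

Call:
servo_tool(rows=[[[-1.6,-2.0,3.8,0,0,-0.2],[-1.6,-2.0,3.8,0,0,-0.2],[-1.6,-2.1,3.8,0,0,-0.2],[-1.6,-2.1,3.8,0,0,-0.2],[-1.6,-2.1,3.7,0,0,-0.2]]], grip=0.45)

```text
clock: 2.7
position: [0.4254, 0.208, 0.1892]
tool_rot: [3.141, -0.0, -0.063]
force: [1.3, 1.3, -1.1]
grip_width: 0.0617
```

Call:
servo_tool(rows=[[[0,0,0,0,0,0]]])

```text
clock: 2.82
position: [0.424, 0.2084, 0.1883]
tool_rot: [3.14, 0.004, -0.06]
force: [0.4, 0.5, 0.4]
grip_width: 0.0619
```

```bash
python3 - <<'E'
from h import *
f=grab('wrist','w2')
E
```

```text
(no output)
```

View pics/w2.png

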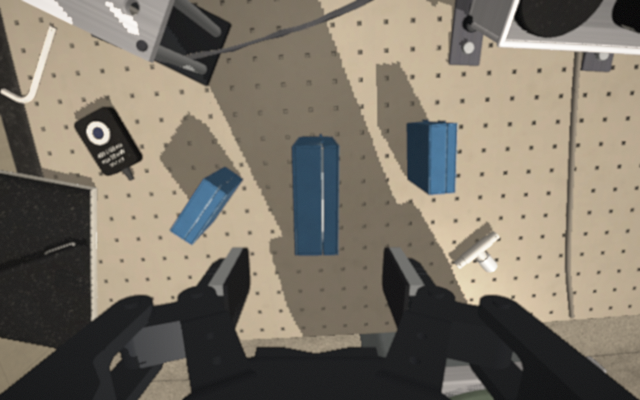

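The box's top face spans (294,148) to (338,254). It sits square between the jaws, and the neighbouring boxes are clear.

```bash
python3 - <<'E'
from plan import *
W=load('w2')
P=[onz(W,c,.098) for c in [(294,148),(338,148),(338.5,254),(295,254)]]
print(np.round(P,4)); c=np.mean(P,0);ax=(P[0]+P[1]-P[2]-P[3])/2;print(c,np.linalg.norm(ax),np.arctan2(ax[1],ax[0]),np.linalg.norm(P[0]-P[1]))
hsv=cv2.cvtColor(W['image'],cv2.COLOR_RGB2HSV);m=((hsv[...,0]>95)&(hsv[...,0]<125)&(hsv[...,1]>120)).astype(np.uint8)
n,l,st,ce=cv2.connectedComponentsWithStats(m)
for s in st: 
    if s[4]>800: print(s)
plan(np.array([c[0],c[1],.065]),down(-.055))
E
python3 -c "
import sys;sys.path.insert(0,'.')
import os;os.chdir('.')
from h import *
crop('w2',270,120,360,270,4,'c9')"
```

```text
[[0.4683 0.2222 0.098 ]
 [0.4664 0.1908 0.098 ]
 [0.3841 0.1939 0.098 ]
 [0.3863 0.2279 0.098 ]]
[0.42628317 0.20869537 0.098     ] 0.08228142994002914 -0.053834036871875726 0.03143313801566216
[     0      0    640    400 247813]
[ 408  122   48   71 2552]
[ 293  138   28  116 2703]
[ 322  138   16  116 1346]
[ 172  169   69   74 1586]
dist 0.125 ang 0.4 n 3
[[0.04,-0.03,4.16,0.0,0.0,-0.1],[0.04,-0.03,4.16,0.0,0.0,-0.1],[0.03,-0.03,4.15,0.1,0.1,-0.2]]
```

View pics/c9.png

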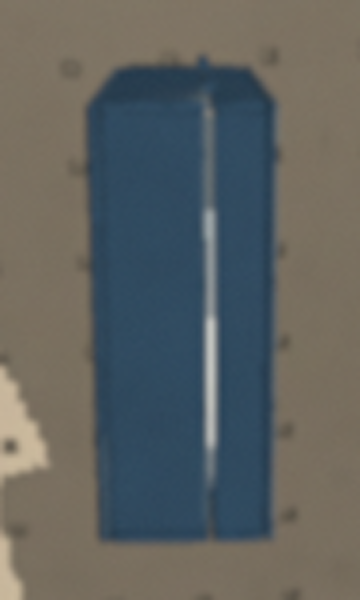

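Call:
servo_tool(rows=[[[0.1,0,4.0,0,0,-0.1],[0.1,0,4.0,0,0,-0.1],[0.05,0,4.0,0,0.2,-0.1],[0,0,0,0,0,0]]])

```text
clock: 3.38
position: [0.4281, 0.2072, 0.0695]
tool_rot: [3.139, -0.002, -0.058]
force: [-0.5, 0.4, 0.8]
grip_width: 0.0617
```

Call:
servo_tool(rows=[[[0,0,0,0,0,0],[0,0,0,0,0,0],[0,0,0,0,0,0],[0,0,0,0,0,0]]], grip=-1, squeeze=80)

```text
clock: 3.88
position: [0.4295, 0.2086, 0.0724]
tool_rot: [-3.14, -0.006, -0.058]
force: [-1.7, -2.5, 13.5]
grip_width: 0.0337
```

Call:
servo_tool(rows=[[[0,0,-2,0,0,0],[0,0,-5,0,0,0],[0,0,-5,0,0,0],[0,0,-5,0,0,0],[0,0,-2,0,0,0]]])

```text
clock: 4.5
position: [0.4285, 0.2087, 0.2646]
tool_rot: [-3.139, -0.008, -0.058]
force: [-1.2, 0.9, -2.6]
grip_width: 0.0338
```

```bash
python3 - <<'E'
from h import *
print(bot.observe()['force'],bot.observe()['grip_width'])
f=grab('wrist','w3')
E
```

```text
[-1.15756318  0.90072469 -2.6023714 ] 0.03378223913380232
```

View pics/w3.png

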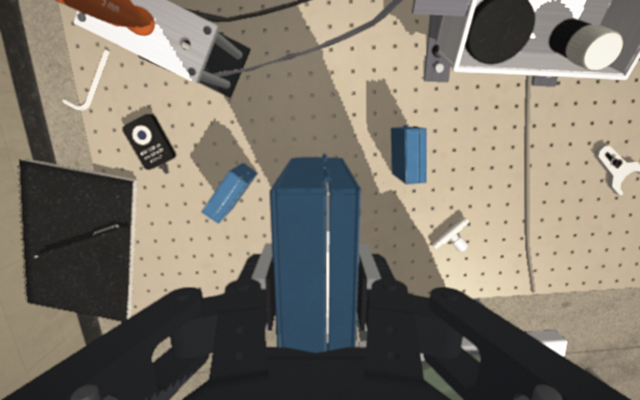

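```bash
python3 - <<'E'
from h import *
W=load('w3');M=np.array(W['mount'])
def tl(px,z):
    u=cv2.undistortPoints(np.array([[px]],float),np.array(W['K']),np.array(W['dist']))[0,0]
    d=M[:3,:3]@np.array([u[0],u[1],1]);o=M[:3,3];return o+d*(z-o[2])/d[2]
for px in [(273,187),(359,187),(316,187),(276,340),(357,340)]: print(tl(px,-.0256).round(4))
E
python3 - <<'E'
import os;os.chdir('.')
import sys;sys.path.insert(0,'.')
from plan import *; from crate import *
v=np.load('crate1.npy');R=crateR(v[3]);Rt=R@np.diag([1,-1,-1])
# box centre in crate (0.000, yb, .049): tcp z = .049+.0234; 
yb=.0005
tgt=v[:3]+R@np.array([0.004,yb,.049+.0234+.13])
print(tgt)
plan(tgt,Rt,n=10)
E
```

```text
[ 0.041  -0.0168 -0.0256]
[ 0.041   0.015  -0.0256]
[ 0.041  -0.0009 -0.0256]
[-0.026  -0.0181 -0.0256]
[-0.0261  0.0166 -0.0256]
[ 0.51465657 -0.00360033  0.24838174]
dist 0.230 ang 24.5 n 10
[[0.98,2.07,0.18,-0.1,2.4,0.1],[0.97,2.07,0.22,0.0,2.5,0.1],[0.96,2.07,0.26,-0.1,2.4,0.2],[0.96,2.07,0.31,0.0,2.5,0.1],[0.95,2.06,0.35,-0.1,2.4,0.2]]
[[0.94,2.06,0.39,0.0,2.5,0.1],[0.93,2.06,0.43,-0.1,2.4,0.2],[0.92,2.06,0.48,0.0,2.5,0.1],[0.89,2.05,0.52,-0.1,2.4,0.2],[0.88,2.05,0.55,0.0,2.5,0.1]]
```

```bash
python3 - <<'E'
from plan import *; from crate import *
v=np.load('crate1.npy');R=crateR(v[3]);Rt=R@np.diag([1,-1,-1])
plan(v[:3]+R@np.array([0.001,0,.049+.0234+.13]),Rt,n=5)
E
```

```text
dist 0.229 ang 24.5 n 5
[[1.9,4.16,0.38,-0.1,4.9,0.3],[1.88,4.14,0.55,-0.1,4.9,0.3],[1.85,4.13,0.71,-0.1,4.9,0.3],[1.8,4.13,0.88,-0.1,4.9,0.3],[1.74,4.11,1.04,-0.1,4.9,0.2]]
```

Call:
servo_tool(rows=[[[1.9,4.15,0.4,-0.1,4.9,0.3],[1.9,4.15,0.55,-0.1,4.9,0.3],[1.85,4.15,0.7,-0.1,4.9,0.3],[1.8,4.1,0.9,-0.1,4.9,0.3],[1.75,4.1,1.0,-0.1,4.9,0.2]]])

```text
clock: 5.18
position: [0.5111, -0.0056, 0.2427]
tool_rot: [3.138, -0.435, -0.081]
force: [0.6, -0.5, -0.6]
grip_width: 0.0337
```

Call:
servo_tool(rows=[[[0,0,0,0,0,0],[0,0,0,0,0,0]]])

```text
clock: 5.42
position: [0.5109, -0.0038, 0.2423]
tool_rot: [3.138, -0.431, -0.081]
force: [-0.9, 0.7, -1.3]
grip_width: 0.0337
```

```bash
python3 - <<'E'
from plan import *; from crate import *
f=grab('wrist','w4');g=grab('side','s4')
crop('s4',270,130,370,250,5,'c10')
v=np.load('crate1.npy');R=crateR(v[3]);Rt=R@np.diag([1,-1,-1])
plan(v[:3]+R@np.array([0.001,0,.049+.0234+.13]),Rt,n=1)
E
```

```text
dist 0.005 ang 0.4 n 1
[[0.28,0.06,-0.41,0.1,0.3,0.2]]
```

View pics/w4.png

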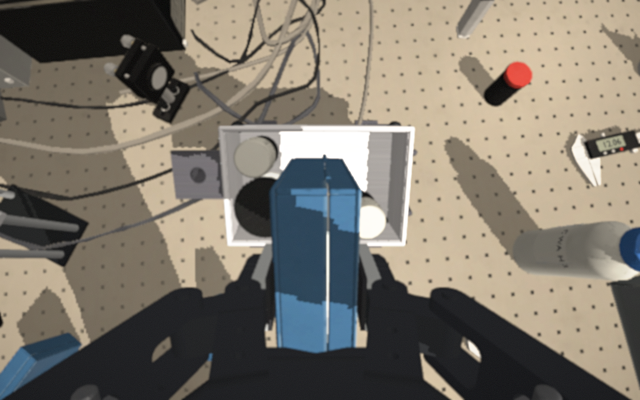

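View pics/c10.png

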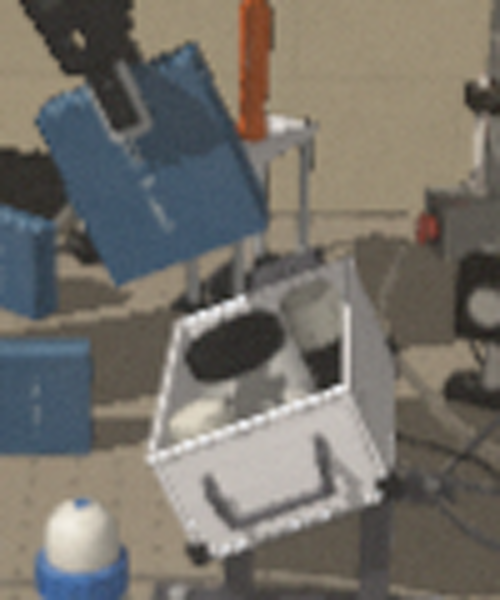

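```bash
python3 - <<'E'
from h import *
crop('w4',160,115,425,255,3,'c11')
E
```

```text
(no output)
```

View pics/c11.png

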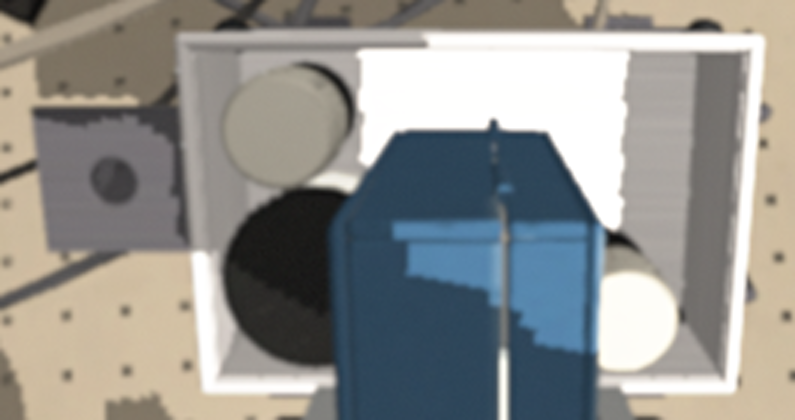

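```bash
python3 - <<'E'
from plan import *; from crate import *
W=load('w4');W1=load('w1')
q=lambda x,y,s,ox,oy:((x+.5)/s-.5+ox,(y+.5)/s-.5+oy)
w4={k:q(*v,3,160,115) for k,v in dict(BL=(180,34),BR=(764,36),FR=(737,391),FL=(205,393)).items()}
w={k:q(*v,3.8,290,20) for k,v in dict(BR=(757,145),FR=(650,470),FL=(172,466),BL=(187,132)).items()}
def res(v,both=0):
    R=crateR(v[3]);r=[]
    for k in w4:
        X=R@np.array(corn[k])+v[:3]; r+=list(proj(W,X)[0]-w4[k])
        if both: r+=list(proj(W1,X)[0]-w[k])
    return r
s=least_squares(res,np.load('crate1.npy'));print(s.x.round(4),np.round(s.fun,1))
s=least_squares(lambda v:res(v,1),s.x);print(s.x.round(4),np.round(s.fun,1))
v=s.x;np.save('crate2.npy',v);R=crateR(v[3]);n=R[:,2]
def inC(px,h):
    X=onplane(W,px,v[:3]+n*h,n);return (R.T@(X-v[:3])).round(4)
z=lambda x,y:q(x,y,3,160,115)
print('eyelet',inC(z(114,180),.058),'jar left/bottom',inC(z(226,275),.056),inC(z(310,366),.056),'a',inC(z(285,127),.061),'b',inC(z(628,320),.061),inC(z(680,310),.061))
st=bot.observe();Rc=Ro.from_euler('xyz',st['tool_rot']).as_matrix()
print('tcp in crate',R.T@(st['position']-v[:3])); print('box up in crate',R.T@(-Rc[:,2]),(R.T@Rc[:,0]))
E
```

```text
[ 0.596  -0.0115  0.0646 -0.0833] [-0.6  0.6  0.5  0.1 -0.1 -0.1  0.2 -0.7]
[ 0.5961 -0.0112  0.0639 -0.084 ] [-0.7  0.8  0.5  0.3 -0.1  0.5  0.7 -0.4 -0.7 -0.   0.6 -0.   0.  -0.7
  0.1 -0.4]
eyelet [0.0125 0.1058 0.058 ] jar left/bottom [-0.0174  0.0749  0.056 ] [-0.0472  0.0504  0.056 ] a [0.0285 0.0536 0.061 ] b [-0.0302 -0.0481  0.061 ] [-0.027  -0.0638  0.061 ]
tcp in crate [-0.00197486  0.00076396  0.19766222]
box up in crate [0.00478378 0.001922   0.99998671] [ 0.9999823   0.00352854 -0.00479054]
```

Call:
servo_tool(rows=[[[0.35,0.2,2.5,0.1,0.3,0.2],[0,0,2.5,0,0,0],[0,0,0,0,0,0]]])

```text
clock: 5.9
position: [0.5346, -0.0072, 0.1968]
tool_rot: [3.141, -0.434, -0.083]
force: [-0.8, 0.0, -2.6]
grip_width: 0.0338
```

```bash
cat > inc.py <<'E'
from plan import *; from crate import *
v=np.load('crate2.npy');R=crateR(v[3])
st=bot.observe();Rc=Ro.from_euler('xyz',st['tool_rot']).as_matrix()
print('tcp in crate',(R.T@(st['position']-v[:3])).round(4),'up',(R.T@(-Rc[:,2])).round(4),'tx',(R.T@Rc[:,0]).round(4),'F',(R.T@st['force']).round(1),'g',round(st['grip_width'],4),'t',st['clock'])
E
python3 inc.py
```

```text
tcp in crate [ 0.0003 -0.0012  0.1464] up [2.4e-03 6.0e-04 1.0e+00] tx [ 1.0e+00  9.0e-04 -2.4e-03] F [-1.8 -0.  -2. ] g 0.0338 t 5.9
```

Call:
servo_tool(rows=[[[0.15,0,1.5,0,0.1,0],[0,0,1.5,0,0,0],[0,0,1.5,0,0,0],[0,0,1.5,0,0,0],[0,0,0,0,0,0]]])

```text
clock: 6.52
position: [0.5638, -0.0106, 0.1487]
tool_rot: [3.141, -0.43, -0.084]
force: [0.0, -0.0, -2.1]
grip_width: 0.0334
```

```bash
python3 inc.py
```

```text
tcp in crate [ 0.0067 -0.0022  0.0904] up [5.9e-03 9.0e-04 1.0e+00] tx [ 1.0e+00 -2.0e-04 -5.9e-03] F [-0.8 -0.  -1.9] g 0.0334 t 6.525
```

Call:
servo_tool(rows=[[[-0.5,0,0,0,0.3,0],[0,0,0,0,0,0]]])

```text
clock: 6.78
position: [0.5599, -0.0106, 0.1503]
tool_rot: [3.14, -0.431, -0.084]
force: [-0.4, -0.2, -1.3]
grip_width: 0.0337
```

```bash
python3 inc.py; python3 - <<'E'
from h import *
f=grab('wrist','w5');g=grab('side','s5')
crop('s5',270,130,370,250,5,'c12')
E
```

```text
tcp in crate [ 0.0038 -0.0025  0.0935] up [0.0056 0.0011 1.    ] tx [ 1.0e+00  2.0e-04 -5.6e-03] F [-0.9 -0.2 -1. ] g 0.0337 t 6.775
```

View pics/w5.png

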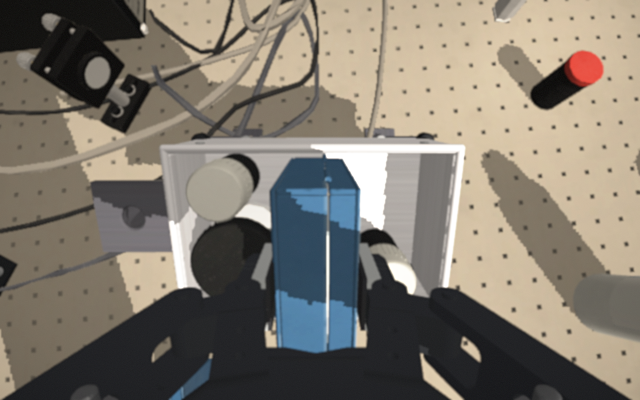

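View pics/c12.png

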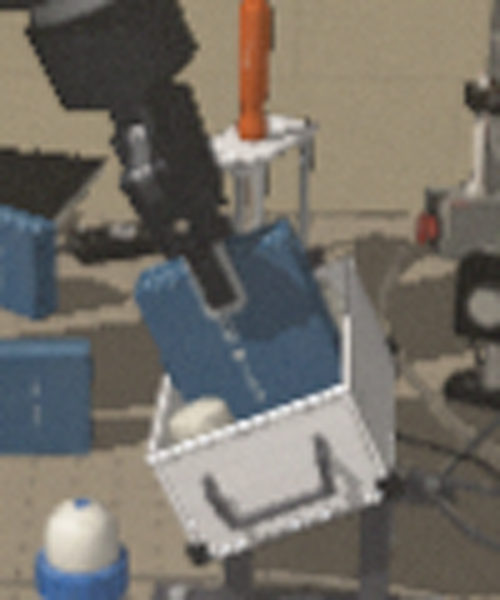

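Call:
servo_tool(rows=[[[-0.3,-0.1,1.0,0,0,0],[0,0,0.5,0,0.2,0],[0,0,0,0,0,0]]])

```text
clock: 7.25
position: [0.5667, -0.0104, 0.141]
tool_rot: [3.14, -0.421, -0.083]
force: [-0.0, 0.2, -1.3]
grip_width: 0.0337
```

```bash
python3 inc.py
```

```text
tcp in crate [ 0.006  -0.0017  0.0822] up [0.015  0.0015 0.9999] tx [ 0.9999  0.0011 -0.015 ] F [-0.6  0.1 -1.2] g 0.0337 t 7.25
```

```bash
python3 - <<'E'
from h import *
s=bot.observe();print(s['qpos'].round(3),s['qd'].round(3),s['force'].round(2),s['moment'].round(2))
E
```

```text
[-0.105  0.422 -0.043  2.19   0.754  0.162 -2.519] [-0.001 -0.011  0.002  0.009 -0.001 -0.001 -0.001] [-0.02  0.15 -1.32] [ 0.03  0.65 -0.01]
```

Call:
servo_tool(rows=[[[0,0,0,0,0,0]]])

```text
clock: 7.38
position: [0.5665, -0.0104, 0.1413]
tool_rot: [3.14, -0.422, -0.083]
force: [0.5, 0.1, -1.6]
grip_width: 0.0338
```

```bash
python3 inc.py;python3 - <<'E'
from h import *
s=bot.observe();print(s['qpos'].round(3),s['qd'].round(3),s['force'].round(2),s['moment'].round(2))
E
```

```text
tcp in crate [ 0.006  -0.0017  0.0826] up [0.0146 0.0014 0.9999] tx [ 0.9999  0.0011 -0.0147] F [-0.2  0.2 -1.7] g 0.0338 t 7.375
[-0.106  0.421 -0.043  2.191  0.754  0.162 -2.519] [-0.001 -0.005  0.001  0.002 -0.001  0.001 -0.   ] [ 0.49  0.11 -1.6 ] [ 0.07  0.62 -0.  ]
```

Joints 6 and 7 are at their limits (q6 = 0.162, q7 = -2.519), so the arm can't follow the commanded tilt. The box is symmetric under a half turn about the tool axis, so I'll lift out, turn it 180°, and come down with joint 7 mid-range.

Call:
servo_tool(rows=[[[0,0,-3,0,0,0],[0,0,-3,0,0,0],[0,0,-3,0,0,0],[0,0,-4,0,0,0],[0,0,-4,0,0,0]]])

```text
clock: 8.0
position: [0.4964, -0.0042, 0.2975]
tool_rot: [3.14, -0.421, -0.083]
force: [-0.5, -1.2, -1.4]
grip_width: 0.0334
```

Call:
servo_tool(rows=[[[-1,0,-1,0,-5,0],[-1,0,-1,0,-5,0],[-1,0,-1,0,-5,0],[0,0,0,0,-5,0],[0,0,0,0,-4,0]]])

```text
clock: 8.62
position: [0.4593, -0.0012, 0.3152]
tool_rot: [3.14, -0.001, -0.084]
force: [0.5, 0.3, -3.3]
grip_width: 0.0338
```

Call:
servo_tool(rows=[[[0,0,0,0,0,10],[0,0,0,0,0,10]]])

```text
clock: 8.88
position: [0.4592, -0.0012, 0.3148]
tool_rot: [3.141, -0.003, -0.438]
force: [-0.4, 0.1, -2.1]
grip_width: 0.0336
```

```bash
python3 inc.py;python3 - <<'E'
from h import *
s=bot.observe();print(s['qpos'].round(3),s['position'],s['tool_rot'])
E
```

```text
tcp in crate [-0.0183 -0.0015  0.2853] up [0.4202 0.0017 0.9074] tx [ 0.8513 -0.347  -0.3936] F [-1.3  0.1 -1.7] g 0.0336 t 8.875
[ 0.215  0.18  -0.395  1.891  0.08   1.083 -2.221] [ 0.45924662 -0.0011862   0.31478951] [ 3.14090974e+00 -3.07058555e-03 -4.38309305e-01]
```

Call:
servo_tool(rows=[[[0,0,0,0,0,-10],[0,0,0,0,0,-10],[0,0,0,0,0,-10],[0,0,0,0,0,-10],[0,0,0,0,0,-10]]])

```text
clock: 9.5
position: [0.4592, -0.0011, 0.315]
tool_rot: [3.138, -0.002, 0.446]
force: [-0.3, -0.3, -1.0]
grip_width: 0.0337
```

Call:
servo_tool(rows=[[[0,0,0,0,0,-10],[0,0,0,0,0,-10],[0,0,0,0,0,-10],[0,0,0,0,0,-10],[0,0,0,0,0,-10]]])

```text
clock: 10.12
position: [0.4592, -0.0011, 0.315]
tool_rot: [3.138, 0.001, 1.319]
force: [-0.0, -0.3, -1.0]
grip_width: 0.0338
```

Call:
servo_tool(rows=[[[0,0,0,0,0,-10],[0,0,0,0,0,-10],[0,0,0,0,0,-10],[0,0,0,0,0,-10],[0,0,0,0,0,-10]]])

```text
clock: 10.75
position: [0.4592, -0.0012, 0.315]
tool_rot: [3.14, 0.004, 2.191]
force: [0.3, -0.1, -2.1]
grip_width: 0.0338
```

Call:
servo_tool(rows=[[[0,0,0,0,0,-10],[0,0,0,0,0,-10],[0,0,0,0,0,-10],[0,0,0,0,0,-10],[0,0,0,0,0,-10]]])

```text
clock: 11.38
position: [0.4592, -0.0012, 0.315]
tool_rot: [-3.14, 0.003, 3.064]
force: [-0.1, 0.1, -1.5]
grip_width: 0.0335
```

```bash
cat > tgt.py <<'E'
import sys
from plan import *; from crate import *
v=np.load('crate2.npy');R=crateR(v[3])
s=bot.observe();print('q',s['qpos'].round(3))
def Rt(turn): return R@np.diag([1,-1,-1])@Ro.from_euler('z',turn,degrees=True).as_matrix()
def to(c,turn,n=None): return plan(v[:3]+R@np.array(c),Rt(turn),n)
E
python3 inc.py;python3 - <<'E'
from tgt import *
to((.0,-.001,.2),180,6)
E
```

```text
tcp in crate [-0.0183 -0.0015  0.2855] up [0.4198 0.002  0.9076] tx [-0.9076 -0.0062  0.4198] F [-0.7  0.1 -1.3] g 0.0335 t 11.375
q [ 0.632  0.25  -0.902  1.874  0.221  1.118  1.141]
dist 0.087 ang 24.8 n 6
[[-0.88,0.01,1.17,0.0,-4.1,0.1],[-0.79,0.01,1.22,0.0,-4.1,0.1],[-0.7,0.01,1.28,0.0,-4.2,0.0],[-0.6,0.01,1.33,0.0,-4.1,0.1],[-0.51,0.0,1.36,0.0,-4.2,0.0]]
[[-0.41,0.01,1.4,0.0,-4.1,0.1]]
```

Call:
servo_tool(rows=[[[-0.9,0,1.2,0,-4.1,0.1],[-0.8,0,1.2,0,-4.1,0.1],[-0.7,0,1.3,0,-4.2,0],[-0.6,0,1.3,0,-4.1,0.1],[-0.5,0,1.3,0,-4.2,0]]])

```text
clock: 12.0
position: [0.5031, -0.0051, 0.2572]
tool_rot: [-3.141, 0.367, 3.053]
force: [1.3, -0.4, -2.3]
grip_width: 0.0336
```

Call:
servo_tool(rows=[[[-0.4,0,1.4,0,-4.1,0.1],[0,0,0,0,0,0]]])

```text
clock: 12.25
position: [0.5107, -0.0057, 0.245]
tool_rot: [-3.14, 0.434, 3.053]
force: [0.0, 0.2, -1.6]
grip_width: 0.0335
```

```bash
python3 inc.py;python3 - <<'E'
from tgt import *
to((.0,-.001,.12),180,3)
grab('wrist','w6')
E
```

```text
tcp in crate [-0.0009 -0.0017  0.2002] up [0.0024 0.0035 1.    ] tx [-1.      0.0043  0.0024] F [-0.7  0.2 -1.5] g 0.0335 t 12.25
q [ 0.504  0.202 -0.762  2.199  0.647  0.455  0.724]
dist 0.080 ang 0.3 n 3
[[-0.04,0.03,2.67,-0.1,0.0,-0.1],[-0.04,0.03,2.67,-0.1,-0.1,-0.1],[-0.03,0.02,2.68,0.0,0.0,0.0]]
```

View pics/w6.png

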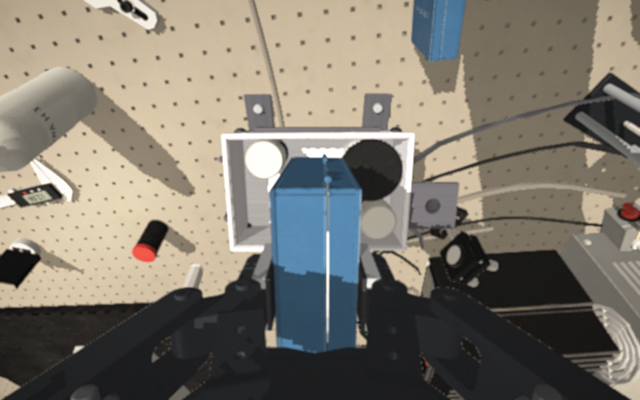

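Call:
servo_tool(rows=[[[0,0,2.7,-0.1,0,-0.1],[0,0,2.7,0,-0.1,-0.1],[0,0,2.6,0,0,0],[0,0,1.5,0,0,0],[0,0,0,0,0,0]]])

```text
clock: 12.92
position: [0.5522, -0.0094, 0.1594]
tool_rot: [-3.141, 0.436, 3.055]
force: [-0.4, 0.5, -1.1]
grip_width: 0.0337
```

```bash
python3 inc.py;python3 - <<'E'
from tgt import *
to((.0,-.001,.0725),180,1)
grab('wrist','w7')
E
```

```text
tcp in crate [ 0.0006 -0.0019  0.105 ] up [-1.e-04  2.e-03  1.e+00] tx [-1.0e+00  2.2e-03 -1.0e-04] F [-0.9  0.5 -0.8] g 0.0337 t 12.925
q [ 0.263  0.399 -0.507  2.205  1.126  0.331  0.278]
dist 0.033 ang 0.2 n 1
[[0.06,0.1,3.25,-0.1,0.0,-0.1]]
```

View pics/w7.png

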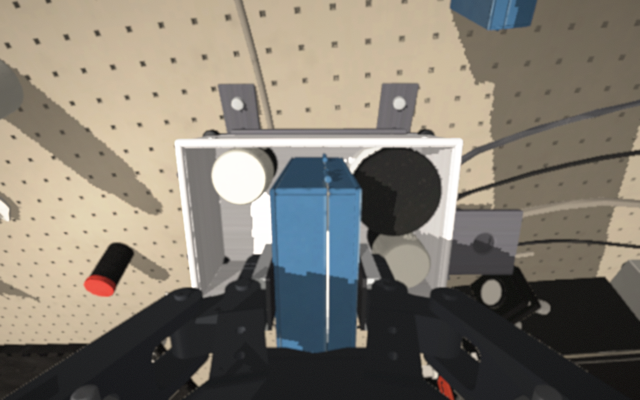

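Call:
servo_tool(rows=[[[0.05,0.1,1.5,-0.1,0,-0.1],[0,0,1.0,0,0,0],[0,0,0.3,0,0,0],[0,0,0,0,0,0]]])

```text
clock: 13.48
position: [0.5634, -0.0094, 0.1347]
tool_rot: [3.141, 0.438, 3.057]
force: [-0.1, -0.5, -2.2]
grip_width: 0.0339
```

```bash
python3 inc.py
```

```text
tcp in crate [ 0.0003 -0.001   0.0779] up [-1.9e-03 -2.0e-04  1.0e+00] tx [-1.0e+00  6.0e-04 -1.9e-03] F [-1.  -0.5 -1.9] g 0.0339 t 13.475
```

Call:
servo_tool(rows=[[[0,0,0.3,0,0,0],[0,0,0.2,0,0,0],[0,0,0,0,0,0]]])

```text
clock: 13.85
position: [0.5653, -0.0094, 0.1294]
tool_rot: [3.141, 0.437, 3.057]
force: [0.7, -0.8, -2.3]
grip_width: 0.0336
```

```bash
python3 inc.py
```

```text
tcp in crate [-0.0002 -0.0008  0.0724] up [-1.1e-03 -5.0e-04  1.0e+00] tx [-1.0e+00  3.0e-04 -1.1e-03] F [-0.3 -0.8 -2.4] g 0.0336 t 13.85
```

Still no contact, so I'll creep on down.

Call:
servo_tool(rows=[[[0,0,0.2,0,0,0],[0,0,0,0,0,0]]])

```text
clock: 14.1
position: [0.5662, -0.0095, 0.1276]
tool_rot: [3.141, 0.437, 3.057]
force: [-0.1, 0.0, -1.2]
grip_width: 0.0335
```

Call:
servo_tool(rows=[[[0,0,0.2,0,0,0],[0,0,0,0,0,0]]])

```text
clock: 14.35
position: [0.5672, -0.009, 0.1271]
tool_rot: [3.141, 0.44, 3.058]
force: [-18.5, 1.6, 32.1]
grip_width: 0.0336
```

```bash
python3 inc.py
```

```text
tcp in crate [ 0.0005 -0.0003  0.0695] up [-0.0033 -0.001   1.    ] tx [-1.0e+00 -8.0e-04 -3.3e-03] F [-3.3  0.1 37. ] g 0.0336 t 14.35
```

Call:
servo_tool(rows=[[[0,0,-0.15,0,0,0],[0,0,0,0,0,0]]])

```text
clock: 14.6
position: [0.5664, -0.0096, 0.1272]
tool_rot: [3.141, 0.438, 3.057]
force: [0.5, -0.3, -2.2]
grip_width: 0.0334
```

Call:
servo_tool(rows=[[[0,0,0,0,0,0],[0,0,0,0,0,0],[0,0,0,0,0,0]]], grip=0.45)

```text
clock: 14.98
position: [0.5664, -0.0095, 0.1272]
tool_rot: [3.141, 0.437, 3.057]
force: [-0.3, 0.1, -0.1]
grip_width: 0.0619
```

Call:
servo_tool(rows=[[[0,0,-2,0,0,0],[0,0,-4,0,0,0],[0,0,-5,0,0,0],[-1,0,-5,0,0,0],[-1,0,-4,0,0,0]]])

```text
clock: 15.6
position: [0.4994, -0.0037, 0.3185]
tool_rot: [3.141, 0.438, 3.058]
force: [-0.2, -1.9, 0.5]
grip_width: 0.0621
```

```bash
python3 inc.py;python3 - <<'E'
from tgt import *
grab('wrist','w8')
crop('w8',120,100,560,380,1.8,'c13')
E
```

```text
tcp in crate [ 0.0197 -0.0006  0.2717] up [-1.6e-03 -8.0e-04  1.0e+00] tx [-1.0e+00 -3.0e-04 -1.6e-03] F [ 0.2 -1.9  0.5] g 0.0621 t 15.6
q [ 0.669  0.06  -0.873  2.117  0.297  0.581  1.079]
```

View pics/c13.png

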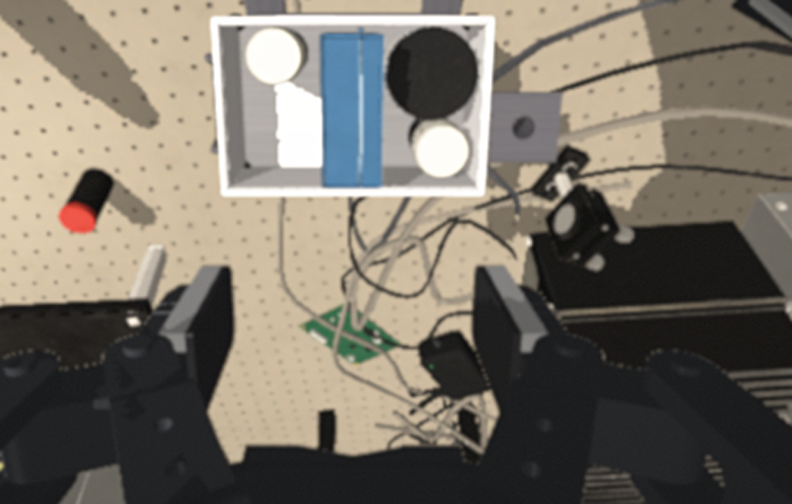

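The slide box is standing in its gap with the jar and both canisters undisturbed. Next is the bottle, with the jaws along the crate's x so the tilt is held by the pads.

```bash
python3 - <<'E'
from tgt import *
p,r=plan(np.array([.495,-.278,.29]),down(np.pi/2-.084),10)
E
```

```text
q [ 0.673  0.053 -0.875  2.112  0.287  0.585  1.089]
dist 0.277 ang 92.9 n 10
[[-0.01,-2.75,0.37,2.0,2.0,8.9],[-0.45,-2.7,0.46,2.0,2.0,8.8],[-0.88,-2.58,0.53,2.0,2.0,8.9],[-1.28,-2.39,0.57,2.0,2.0,8.8],[-1.65,-2.15,0.6,2.0,2.0,8.9]]
[[-1.98,-1.84,0.61,2.0,2.0,8.8],[-2.26,-1.49,0.59,2.0,2.0,8.9],[-2.49,-1.1,0.56,2.0,2.0,8.8],[-2.64,-0.69,0.5,1.9,2.0,8.9],[-2.73,-0.26,0.41,2.0,1.9,8.8]]
```

Call:
servo_tool(rows=[[[0,-2.75,0.4,2,2,8.9],[-0.45,-2.7,0.45,2,2,8.8],[-0.9,-2.6,0.5,2,2,8.9],[-1.3,-2.4,0.6,2,2,8.8],[-1.65,-2.15,0.6,2,2,8.9]]], grip=1)

```text
clock: 16.27
position: [0.4969, -0.143, 0.3]
tool_rot: [3.052, 0.214, 2.246]
force: [-0.4, 0.3, -0.4]
grip_width: 0.0854
```

Call:
servo_tool(rows=[[[-2,-1.85,0.6,2,2,8.8],[-2.25,-1.5,0.6,2,2,8.9],[-2.5,-1.1,0.55,2,2,8.8],[-2.65,-0.7,0.5,1.9,2,8.9],[-2.75,-0.25,0.4,2,1.9,8.8]]])

```text
clock: 16.9
position: [0.4939, -0.2813, 0.2837]
tool_rot: [-3.135, -0.001, 1.48]
force: [0.1, -0.4, -0.3]
grip_width: 0.0855
```

Call:
servo_tool(rows=[[[0,0,0,0,0,0]]])

```text
clock: 17.02
position: [0.4935, -0.2826, 0.2829]
tool_rot: [-3.134, -0.0, 1.48]
force: [-0.1, 0.4, 0.1]
grip_width: 0.0851
```

```bash
python3 - <<'E'
from tgt import *
grab('wrist','w9')
print(s['position'],s['tool_rot'])
E
```

```text
q [ 0.752  0.414 -0.464  1.667  0.203  1.116  0.14 ]
[ 0.49350639 -0.28261272  0.2829061 ] [-3.13429021e+00 -2.45456400e-04  1.48000870e+00]
```

View pics/w9.png

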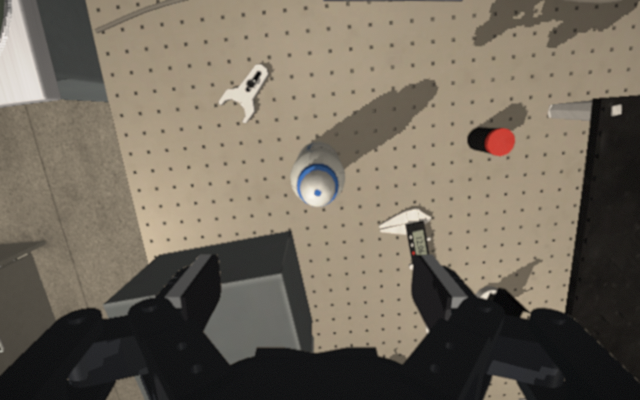

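```bash
python3 - <<'E'
from tgt import *
W=load('w9');B=load('side0')
print('cab far-right top',tri(W,(290,232),B,(258,279)))
print('cab far-left top',tri(W,(158,256),B,(145,283)))
print('cap z.176',onz(W,(318,192),.176), 'collar ctr', onz(W,(318.5,184),.1455))
hsv=cv2.cvtColor(W['image'],cv2.COLOR_RGB2HSV);m=((hsv[...,0]>95)&(hsv[...,0]<125)&(hsv[...,1]>120)).astype(np.uint8);m[:140]=0;m[230:]=0
ys,xs=np.where(m);print(xs.min(),xs.max(),ys.min(),ys.max())
for c in [(xs.min(),186),(xs.max(),186)]: print(onz(W,c,.15))
crop('w9',280,140,360,220,7,'c14')
E
```

```text
q [ 0.751  0.413 -0.466  1.668  0.203  1.115  0.141]
cab far-right top (array([ 0.45100744, -0.33243808,  0.1015877 ]), np.float64(0.015430006128269018))
cab far-left top (array([ 0.27048515, -0.35667447,  0.09655444]), np.float64(0.06279001910036769))
cap z.176 [ 0.49420077 -0.27311157  0.176     ] collar ctr [ 0.49460263 -0.27312209  0.1455    ]
298 337 165 196
[ 0.47671256 -0.27233674  0.15      ]
[ 0.51059103 -0.27539394  0.15      ]
```

View pics/c14.png

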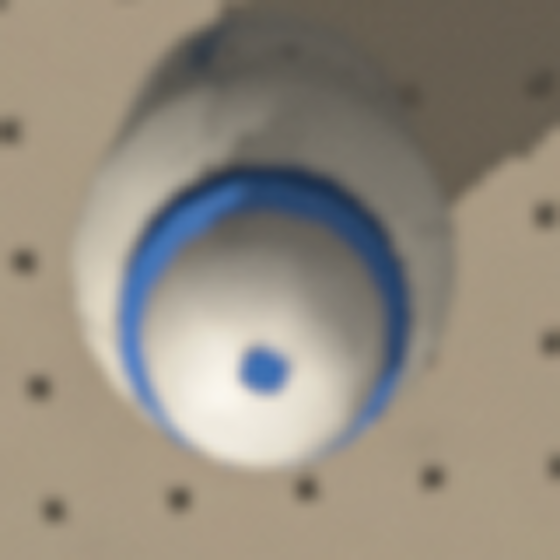

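```bash
python3 - <<'E'
from tgt import *
p,r=plan(np.array([.494,-.2745,.135]),down(np.pi/2-.084),4)
E
```

```text
q [ 0.751  0.413 -0.466  1.668  0.203  1.115  0.141]
dist 0.148 ang 0.4 n 4
[[0.16,0.02,3.71,-0.1,0.0,0.0],[0.16,0.01,3.71,-0.1,0.0,0.0],[0.16,0.0,3.7,-0.1,0.0,-0.1],[0.16,-0.01,3.71,-0.1,0.0,0.0]]
```

Call:
servo_tool(rows=[[[0.2,0,3.5,-0.1,0,0],[0.2,0,3.5,-0.1,0,0],[0.2,0,3.5,-0.1,0,-0.1],[0.2,0,2.5,-0.1,0,0],[0,0,0,0,0,0]]])

```text
clock: 17.7
position: [0.4936, -0.2711, 0.153]
tool_rot: [-3.141, -0.001, 1.489]
force: [-0.3, 0.6, 0.5]
grip_width: 0.0854
```

```bash
python3 - <<'E'
from tgt import *
p,r=plan(np.array([.494,-.2745,.135]),down(np.pi/2-.084),1)
grab('wrist','w10')
E
```

```text
q [ 0.706  0.55  -0.429  1.822  0.297  0.834  0.05 ]
dist 0.018 ang 0.2 n 1
[[-0.34,0.07,1.8,0.0,-0.1,0.1]]
```

View pics/w10.png

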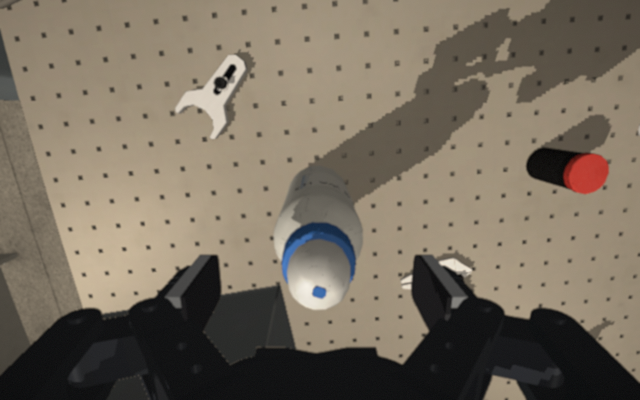

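```bash
python3 - <<'E'
from tgt import *
W=load('w10');print(onz(W,(319,291.5),.176))
E
```

```text
q [ 0.706  0.549 -0.429  1.82   0.296  0.835  0.05 ]
[ 0.49369171 -0.27322918  0.176     ]
```

Call:
servo_tool(rows=[[[-0.25,0,1.0,0,0,0],[0,0,0.8,0,0,0],[0,0,0,0,0,0]]])

```text
clock: 18.12
position: [0.4938, -0.2749, 0.1356]
tool_rot: [3.141, -0.0, 1.487]
force: [-0.3, -0.0, -0.6]
grip_width: 0.0855
```

Call:
servo_tool(rows=[[[0,0,0,0,0,0],[0,0,0,0,0,0],[0,0,0,0,0,0],[0,0,0,0,0,0],[0,0,0,0,0,0]]], grip=-1, squeeze=115)

```text
clock: 18.75
position: [0.4948, -0.2752, 0.1374]
tool_rot: [3.138, 0.001, 1.487]
force: [-3.3, 2.4, 21.6]
grip_width: 0.0336
```

```bash
python3 - <<'E'
from tgt import *
print(s['position'],s['force'],s['grip_width']);grab('wrist','w11')
E
```

```text
q [ 0.703  0.573 -0.419  1.829  0.312  0.801  0.041]
[ 0.49479405 -0.27519734  0.1374467 ] [-3.33779078  2.38135439 21.56469834] 0.033587650296274744
```

View pics/w11.png

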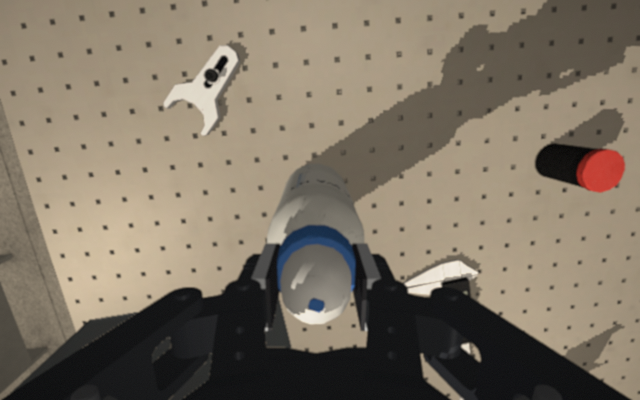

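Call:
servo_tool(rows=[[[0,0,-1,0,0,0],[0,0,-3,0,0,0],[0,0,-5,0,0,0],[0,0,-5,0,0,0],[0,0,-4,0,0,0]]])

```text
clock: 19.42
position: [0.4937, -0.2748, 0.3183]
tool_rot: [3.139, 0.0, 1.487]
force: [0.5, -0.0, -2.8]
grip_width: 0.0336
```

Call:
servo_tool(rows=[[[0,0,0,0,0,0]]])

```text
clock: 19.55
position: [0.4946, -0.2752, 0.3189]
tool_rot: [3.136, 0.002, 1.486]
force: [0.2, 0.3, -4.1]
grip_width: 0.0339
```

```bash
python3 - <<'E'
from tgt import *
print(s['position'],s['tool_rot'],s['force'],s['moment'],s['grip_width']);grab('wrist','w12');grab('side','s12')
crop('s12',200,60,400,230,4,'c15')
E
```

```text
q [ 0.757  0.373 -0.48   1.634  0.184  1.174  0.15 ]
[ 0.49463568 -0.275172    0.31889691] [3.13602128e+00 1.98108102e-03 1.48646174e+00] [ 0.20968988  0.31084561 -4.11713382] [-0.0226848   0.00837387 -0.02608233] 0.03387785443552785
```

View pics/w12.png

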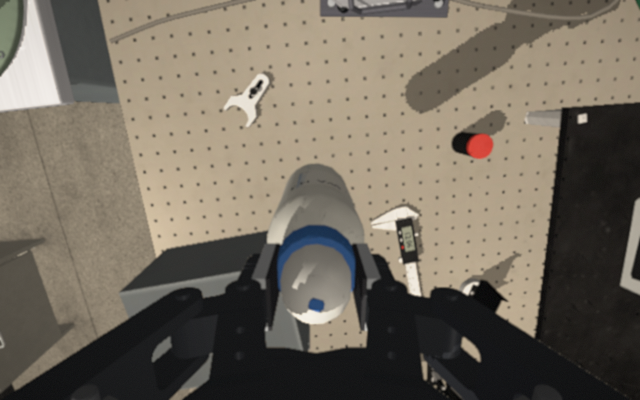

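View pics/c15.png

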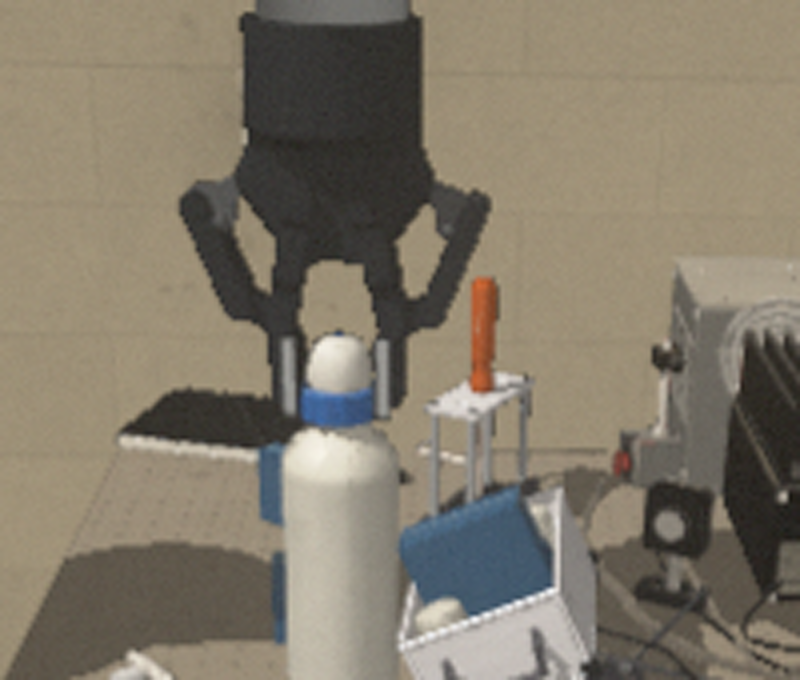

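```bash
python3 - <<'E'
from tgt import *
W=load('w8');n=R[:,2]
def inC(px,h):
    px=((px[0]+.5)/1.8-.5+120,(px[1]+.5)/1.8-.5+100)
    X=onplane(W,px,v[:3]+n*h,n);return (R.T@(X-v[:3])).round(4)
print('box',[inC(c,.098) for c in [(322,35),(383,35),(383,186),(322,187)]])
print('canb',inC((274,56),.061),[inC(c,.061) for c in[(245,56),(303,56),(274,85)]])
print('rim',[inC(c,.06) for c in[(212,18),(493,17),(486,192),(222,194)]])
to((.017,-.0485,.29),-90)
E
```

```text
q [ 0.756  0.377 -0.479  1.637  0.185  1.172  0.15 ]
box [array([-0.045, -0.016,  0.098]), array([-0.0449,  0.0162,  0.098 ]), array([0.0378, 0.0173, 0.098 ]), array([ 0.0384, -0.0172,  0.098 ])]
canb [-0.0324 -0.0466  0.061 ] [array([-0.0324, -0.0639,  0.061 ]), array([-0.0323, -0.0294,  0.061 ]), array([-0.0152, -0.0472,  0.061 ])]
rim [array([-0.0544, -0.0826,  0.06  ]), array([-0.0548,  0.0828,  0.06  ]), array([0.0522, 0.085 , 0.06  ]), array([ 0.0535, -0.083 ,  0.06  ])]
dist 0.225 ang 25.0 n 5
[[4.46,-0.54,-0.37,-5.0,0.0,0.0],[4.46,-0.51,-0.41,-5.0,0.0,0.0],[4.46,-0.47,-0.46,-5.0,0.0,0.0],[4.45,-0.42,-0.5,-5.0,0.0,0.0],[4.46,-0.38,-0.53,-5.0,0.0,0.0]]
```

Call:
servo_tool(rows=[[[4.4,-0.5,-0.3,-5,0,0],[4.4,-0.5,-0.3,-5,0,0],[4.4,-0.5,-0.2,-5,0,0],[4.4,-0.3,0,-5,0,0],[4.4,-0.3,0,-5,0,0]]])

```text
clock: 20.27
position: [0.4901, -0.0526, 0.3196]
tool_rot: [2.703, -0.001, 1.487]
force: [0.9, 0.8, -2.8]
grip_width: 0.0335
```

Call:
servo_tool(rows=[[[0,0,0,0,0,0]]])

```text
clock: 20.4
position: [0.4894, -0.0512, 0.3194]
tool_rot: [2.705, 0.001, 1.491]
force: [0.2, -1.2, -2.4]
grip_width: 0.0338
```

```bash
python3 inc.py; python3 - <<'E'
from tgt import *
to((.018,-.049,.23),-90,2)
grab('wrist','w13');grab('side','s13')
crop('s13',240,80,400,250,4,'c16')
E
```

```text
tcp in crate [ 0.0147 -0.0488  0.275 ] up [-3.0e-04 -1.1e-03  1.0e+00] tx [-0.0038  1.      0.0011] F [-0.7 -1.2 -2.3] g 0.0338 t 20.4
q [ 0.601  0.026 -0.657  2.136  0.138  0.555 -0.233]
dist 0.045 ang 0.2 n 2
[[-0.01,0.16,2.25,0.0,0.0,0.1],[-0.01,0.17,2.25,0.0,-0.1,0.1]]
```

View pics/w13.png

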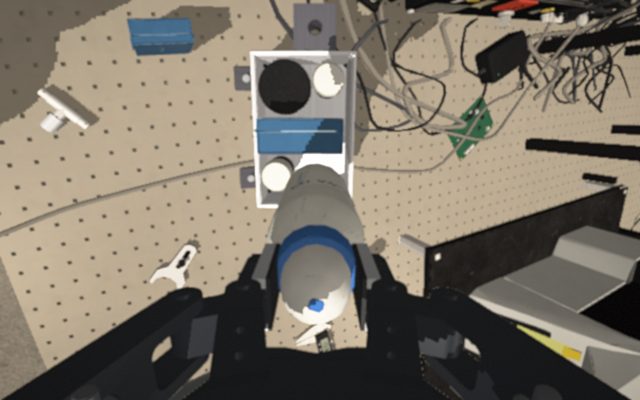

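View pics/c16.png

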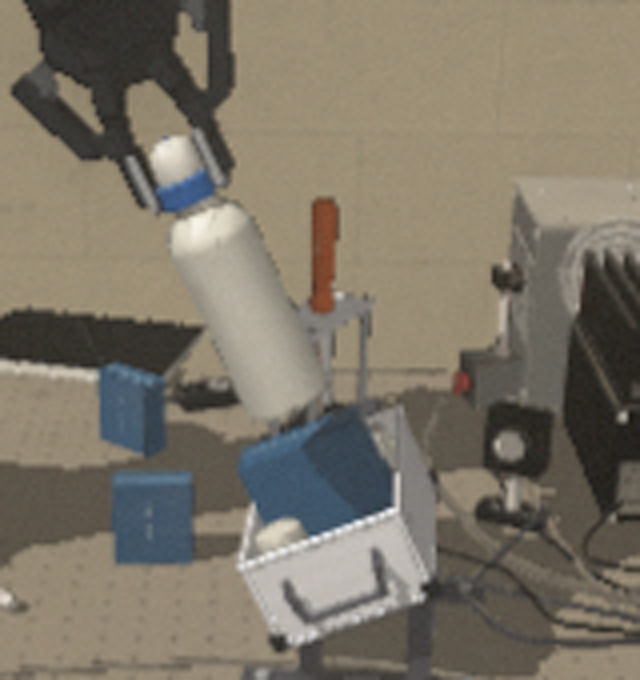

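Call:
servo_tool(rows=[[[0,0.2,2.2,0,0,0.1],[0,0.15,2.2,0,-0.1,0.1],[0,0,2,0,0,0],[0,0,0,0,0,0]]])

```text
clock: 21.0
position: [0.5208, -0.0571, 0.2624]
tool_rot: [2.708, -0.001, 1.482]
force: [-0.5, 0.1, -2.3]
grip_width: 0.0334
```

```bash
python3 inc.py; python3 - <<'E'
from tgt import *
to((.018,-.049,.16),-90,2)
grab('wrist','w14');grab('side','s14')
crop('s14',240,80,400,250,4,'c17');crop('w14',220,20,400,240,3.5,'c18')
E
```

```text
tcp in crate [ 0.0194 -0.0521  0.2099] up [0.0026 0.0014 1.    ] tx [ 0.0048  1.     -0.0014] F [-1.4  0.  -1.9] g 0.0334 t 21.0
q [ 0.516  0.175 -0.614  2.155  0.397  0.441 -0.484]
dist 0.050 ang 0.3 n 2
[[0.16,-0.06,2.5,-0.1,0.0,-0.1],[0.15,-0.07,2.49,-0.1,0.1,-0.2]]
```

View pics/c18.png

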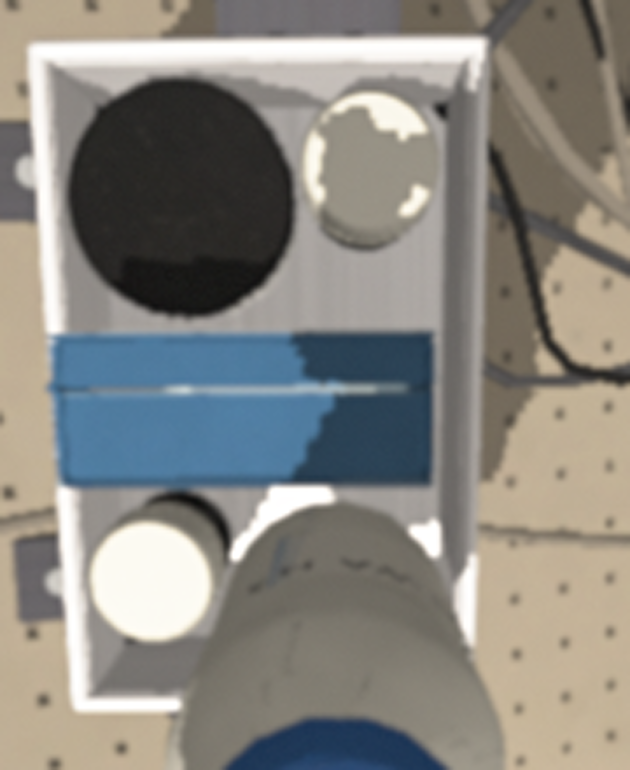

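View pics/c17.png

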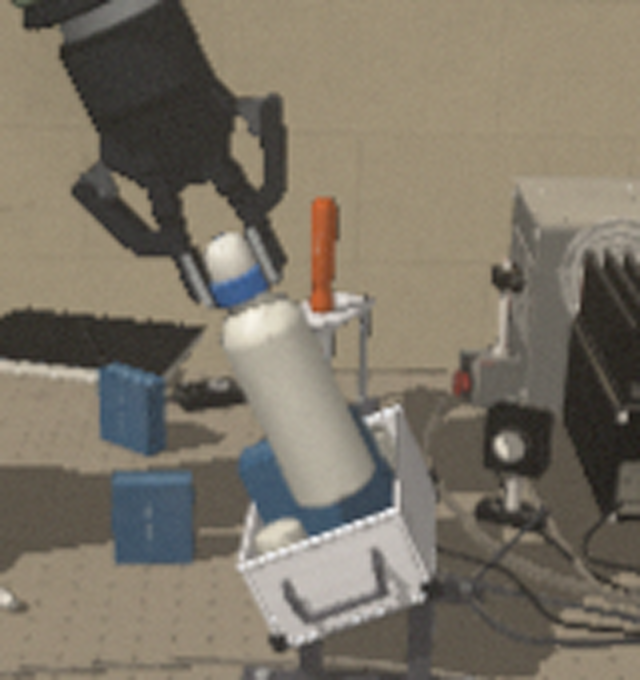

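```bash
python3 - <<'E'
from tgt import *
W=load('w14');n=R[:,2]
def inC(px,h):
    px=((px[0]+.5)/3.5-.5+220,(px[1]+.5)/3.5-.5+20)
    X=onplane(W,px,v[:3]+n*h,n);return (R.T@(X-v[:3])).round(4)
print('bottom far edge',inC((340,503),.0725))
print('box edge',inC((60,488),.098),inC((430,486),.098),'canb',inC((151,580),.061),inC((212,580),.061),'rim FR,BR?',inC((73,712),.06),inC((30,42),.06),inC((489,38),.06))
E
```

```text
q [ 0.517  0.172 -0.615  2.154  0.395  0.442 -0.483]
bottom far edge [ 0.0188 -0.0246  0.0725]
box edge [-0.0445 -0.017   0.098 ] [ 0.0391 -0.017   0.098 ] canb [-0.0313 -0.0464  0.061 ] [-0.0151 -0.0465  0.061 ] rim FR,BR? [-0.0548 -0.0835  0.06  ] [-0.0541  0.0839  0.06  ] [0.0545 0.0838 0.06  ]
```

Call:
servo_tool(rows=[[[0.4,-0.1,0,-0.1,0,-0.1],[0,0,1.0,0,0,-0.1],[0,0,0,0,0,0]]])

```text
clock: 21.48
position: [0.5248, -0.0527, 0.255]
tool_rot: [2.702, 0.002, 1.486]
force: [0.8, -0.2, -2.3]
grip_width: 0.0332
```

```bash
python3 inc.py; python3 - <<'E'
from tgt import *
to((.018,-.048,.17),-90,2)
E
```

```text
tcp in crate [ 0.0196 -0.0473  0.2016] up [-0.0031  0.002   1.    ] tx [ 1.e-04  1.e+00 -2.e-03] F [-0.2 -0.1 -2.5] g 0.0332 t 21.475
q [ 0.483  0.19  -0.596  2.162  0.449  0.421 -0.54 ]
dist 0.032 ang 0.2 n 2
[[-0.03,-0.08,1.58,0.1,0.1,0.0],[-0.03,-0.08,1.58,0.1,0.0,0.0]]
```

Call:
servo_tool(rows=[[[-0.05,-0.1,1.5,0.1,0.1,0],[-0.05,-0.05,1.5,0.1,0,0],[0,0,0,0,0,0]]])

```text
clock: 21.85
position: [0.536, -0.0546, 0.2269]
tool_rot: [2.707, 0.0, 1.487]
force: [-0.0, -0.4, -2.5]
grip_width: 0.0335
```

```bash
python3 inc.py; python3 - <<'E'
from tgt import *
to((.018,-.048,.145),-90,2)
E
```

```text
tcp in crate [ 0.0179 -0.0483  0.1714] up [0.0012 0.     1.    ] tx [ 0.  1. -0.] F [-1.1 -0.4 -2.3] g 0.0335 t 21.85
q [ 0.42   0.252 -0.535  2.17   0.56   0.37  -0.643]
dist 0.026 ang 0.1 n 2
[[0.02,0.01,1.32,0.0,0.0,0.0],[0.01,0.0,1.32,-0.1,0.0,0.0]]
```

Call:
servo_tool(rows=[[[0,0,1.2,0,0,0],[0,0,1.2,-0.1,0,0],[0,0,0,0,0,0]]])

```text
clock: 22.22
position: [0.5462, -0.0555, 0.2056]
tool_rot: [2.704, 0.0, 1.487]
force: [-0.2, -0.1, -1.0]
grip_width: 0.0333
```

```bash
python3 inc.py
```

```text
tcp in crate [ 0.0182 -0.0483  0.1478] up [-1.2e-03  2.0e-04  1.0e+00] tx [-0.e+00  1.e+00 -2.e-04] F [-0.6 -0.2 -0.8] g 0.0333 t 22.225
```

Call:
servo_tool(rows=[[[0,0,0.7,0,0,0],[0,0,0.2,0,0,0],[0,0,0,0,0,0]]])

```text
clock: 22.6
position: [0.5501, -0.0559, 0.1972]
tool_rot: [2.704, 0.0, 1.487]
force: [-0.0, 0.2, -3.0]
grip_width: 0.0338
```

Call:
servo_tool(rows=[[[0,0,0.2,0,0,0],[0,0,0,0,0,0]]])

```text
clock: 22.85
position: [0.551, -0.0561, 0.1952]
tool_rot: [2.704, 0.0, 1.487]
force: [0.2, -0.2, -2.3]
grip_width: 0.0338
```

```bash
python3 inc.py
```

```text
tcp in crate [ 0.0182 -0.0485  0.1364] up [-1.3e-03  2.0e-04  1.0e+00] tx [ 2.e-04  1.e+00 -2.e-04] F [-0.8 -0.2 -2.2] g 0.0338 t 22.85
```

Call:
servo_tool(rows=[[[0,0,0.15,0,0,0],[0,0,0,0,0,0]]])

```text
clock: 23.1
position: [0.5517, -0.0559, 0.194]
tool_rot: [2.704, 0.0, 1.487]
force: [0.5, 0.2, -1.6]
grip_width: 0.0334
```

Call:
servo_tool(rows=[[[0,0,0.15,0,0,0],[0,0,0,0,0,0]]])

```text
clock: 23.35
position: [0.552, -0.0559, 0.1939]
tool_rot: [2.702, 0.001, 1.487]
force: [-28.7, 4.6, 41.1]
grip_width: 0.0335
```

```bash
python3 inc.py
```

```text
tcp in crate [ 0.0186 -0.0482  0.1347] up [-0.0029  0.001   1.    ] tx [-4.e-04  1.e+00 -1.e-03] F [-8.9  2.2 49.5] g 0.0335 t 23.35
```

Call:
servo_tool(rows=[[[0,0,-0.25,0,0,0],[0,-0.2,0,0,0,0],[0,-0.2,0,0,0,0],[0,0,0,0,0,0]]])

```text
clock: 23.85
position: [0.5474, -0.0557, 0.1929]
tool_rot: [2.704, 0.0, 1.487]
force: [0.8, 0.6, -2.2]
grip_width: 0.0336
```

```bash
python3 inc.py
```

```text
tcp in crate [ 0.014  -0.0485  0.1357] up [-1.e-03  2.e-04  1.e+00] tx [ 1.e-04  1.e+00 -2.e-04] F [-0.2  0.6 -2.4] g 0.0336 t 23.85
```

Now at x = 0.014 with no side force. I'll set it down lightly and release.

Call:
servo_tool(rows=[[[0,0,0.1,0,0,0],[0,0,0,0,0,0]]])

```text
clock: 24.1
position: [0.548, -0.0556, 0.1922]
tool_rot: [2.704, 0.0, 1.487]
force: [-3.3, 1.6, 2.0]
grip_width: 0.0336
```

Call:
servo_tool(rows=[[[0,0,0,0,0,0],[0,0,0,0,0,0],[0,0,0,0,0,0],[0,0,0,0,0,0]]], grip=0.6)

```text
clock: 24.6
position: [0.548, -0.0558, 0.1923]
tool_rot: [2.704, 0.0, 1.487]
force: [-0.5, 0.2, -0.6]
grip_width: 0.0683
```

Call:
servo_tool(rows=[[[0,0,-2,0,0,0],[0,0,-4,0,0,0],[0,0,-5,0,0,0],[0,0,-4,0,0,0],[0,0,0,0,0,0]]])

```text
clock: 25.22
position: [0.4849, -0.0509, 0.3307]
tool_rot: [2.699, 0.002, 1.485]
force: [-0.3, -0.7, -0.3]
grip_width: 0.0685
```

```bash
python3 inc.py; python3 - <<'E'
from tgt import *
grab('wrist','w15');grab('side','s15');grab('scene','sc15')
crop('s15',270,120,400,250,5,'c19');crop('w15',180,20,460,380,1.6,'c20');crop('sc15',290,120,400,240,5,'c21')
E
```

```text
tcp in crate [ 0.0154 -0.0489  0.2871] up [-0.0058  0.0026  1.    ] tx [ 7.0e-04  1.0e+00 -2.6e-03] F [-0.4 -0.8 -0.1] g 0.0685 t 25.225
q [ 6.950e-01  2.000e-03 -7.400e-01  2.128e+00  1.080e-01  5.760e-01
 -2.080e-01]
```

View pics/c19.png

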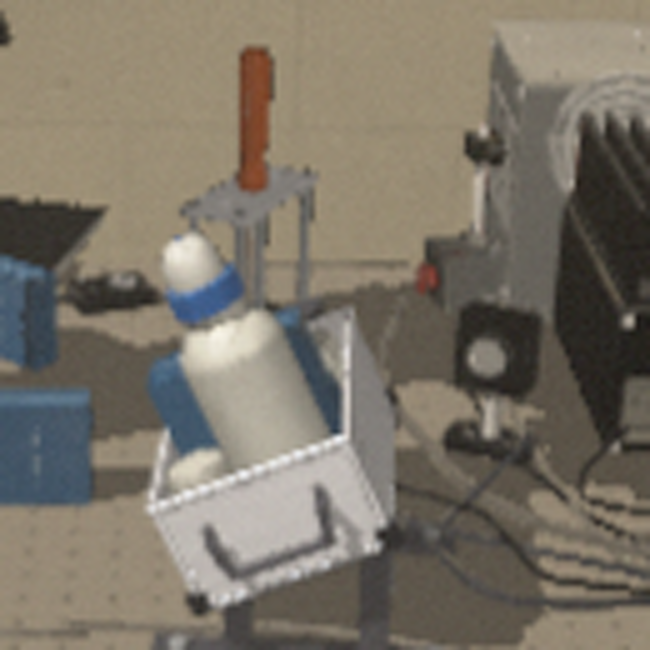

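View pics/c20.png

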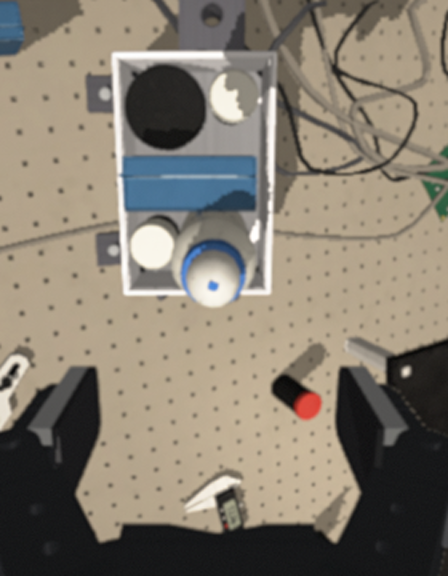

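The bottle stands upright in its gap. Next is the screwdriver.

```bash
python3 - <<'E'
from tgt import *
plan(np.array([.575,.335,.34]),down(np.pi/2-.084),9)
A=load('scene0');B=load('side0')
print(tri(A,(212,184),B,(437,126)), tri(A,(136,163),B,(369,126)))
E
```

```text
q [ 0.691  0.008 -0.739  2.13   0.112  0.574 -0.211]
dist 0.396 ang 25.0 n 9
[[4.35,0.64,0.14,2.8,0.0,0.0],[4.36,0.64,0.11,2.8,0.0,0.0],[4.35,0.65,0.08,2.8,0.0,0.0],[4.36,0.65,0.05,2.8,0.0,0.0],[4.35,0.66,0.02,2.8,0.0,0.0]]
[[4.36,0.65,-0.02,2.8,0.0,0.0],[4.35,0.65,-0.05,2.7,0.0,0.0],[4.36,0.65,-0.08,2.8,0.0,0.0],[4.35,0.65,-0.11,2.7,0.0,0.0]]
(array([0.9080633 , 0.31837379, 0.18402888]), np.float64(0.16049404550221105)) (array([0.81821355, 0.50574712, 0.2468941 ]), np.float64(0.15345543069998135))
```

View pics/c21.png

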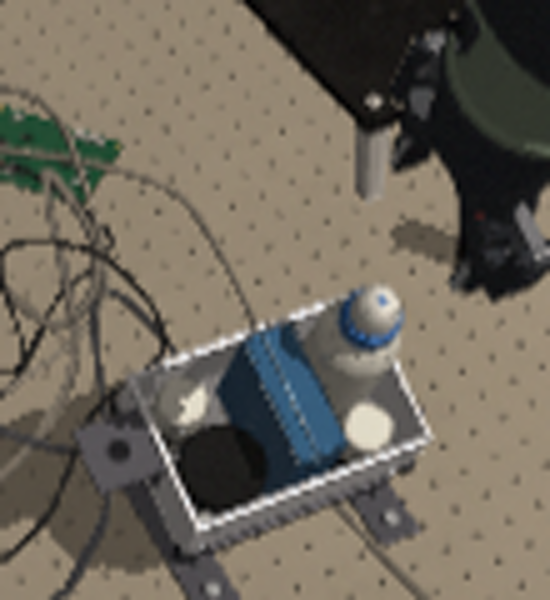

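Call:
servo_tool(rows=[[[4.3,0.6,0,2.8,0,0],[4.4,0.6,0,2.8,0,0],[4.4,0.6,0,2.8,0,0],[4.4,0.6,0,2.8,0,0],[4.4,0.6,0,2.8,0,0]]])

```text
clock: 26.0
position: [0.5315, 0.167, 0.3364]
tool_rot: [2.952, 0.001, 1.487]
force: [0.5, -0.2, 0.9]
grip_width: 0.0683
```

Call:
servo_tool(rows=[[[4.4,0.7,0,2.8,0,0],[4.4,0.7,0,2.7,0,0],[4.4,0.6,0,2.8,0,0],[4.3,0.6,0,2.7,0,0],[0,0,0,0,0,0]]])

```text
clock: 26.62
position: [0.571, 0.3412, 0.3376]
tool_rot: [-3.138, 0.001, 1.49]
force: [-0.1, -0.9, -0.1]
grip_width: 0.0684
```

```bash
python3 - <<'E'
from tgt import *
grab('wrist','w16')
print(s['position'],s['tool_rot'])
E
```

```text
q [-0.135  0.626 -0.858  1.309  0.463  1.412 -1.049]
[0.57104785 0.34116696 0.33760736] [-3.13817476e+00  7.78076062e-04  1.48983030e+00]
```

View pics/w16.png

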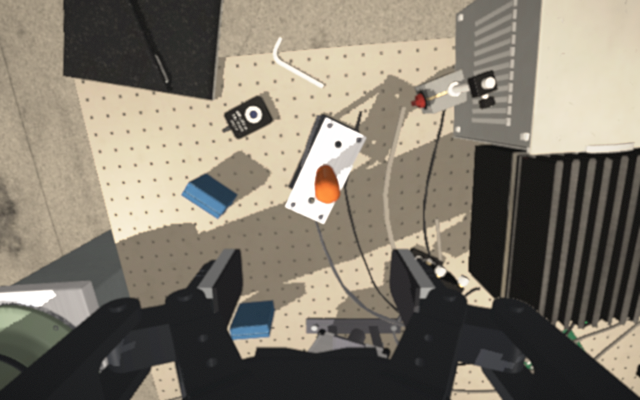

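```bash
python3 - <<'E'
from tgt import *
crop('w16',275,105,375,230,5,'c22')
W=load('w16')
print(onz(W,(327,191),.210),onz(W,(325,172),.12))
E
```

```text
q [-0.132  0.623 -0.857  1.311  0.463  1.411 -1.048]
[0.5794941  0.34586839 0.21      ] [0.57994796 0.34664214 0.12      ]
```

View pics/c22.png

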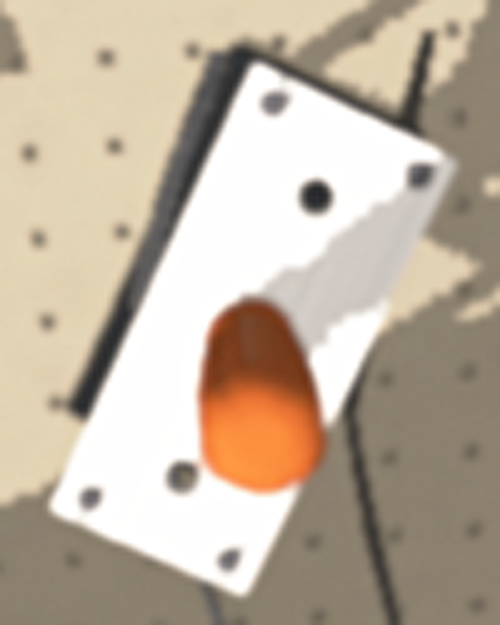

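```bash
python3 - <<'E'
from tgt import *
W=load('w16');print(onz(W,(324.9,172.2),.114))
plan(np.array([.5797,.3455,.153]),down(np.pi/2-.084),5)
E
```

```text
q [-0.132  0.623 -0.857  1.311  0.463  1.411 -1.048]
[0.57987914 0.34536633 0.114     ]
dist 0.186 ang 0.2 n 5
[[0.14,0.17,3.71,0.0,0.0,0.0],[0.14,0.17,3.7,0.0,0.0,0.0],[0.14,0.17,3.71,0.0,0.0,0.0],[0.14,0.16,3.7,-0.1,0.0,0.1],[0.14,0.16,3.71,0.0,0.1,0.0]]
```

Call:
servo_tool(rows=[[[0.3,0.5,1.5,0,0,0],[0.4,0.4,2.5,0,0,0],[0,0,2.7,0,0,0],[0,0,2.3,0,0,0],[0,0,0,0,0,0]]])

```text
clock: 27.3
position: [0.5811, 0.3421, 0.2491]
tool_rot: [-3.141, 0.003, 1.486]
force: [0.4, 0.7, 1.8]
grip_width: 0.0688
```

```bash
python3 - <<'E'
from tgt import *
grab('wrist','w17')
plan(np.array([.5797,.3455,.153]),down(np.pi/2-.084),3)
E
```

```text
q [-0.141  0.704 -0.825  1.405  0.524  1.261 -1.092]
dist 0.098 ang 0.1 n 3
[[0.09,-0.07,3.26,0.0,0.0,0.0],[0.09,-0.07,3.25,0.0,0.0,0.0],[0.08,-0.06,3.26,0.1,0.1,-0.1]]
```

View pics/w17.png

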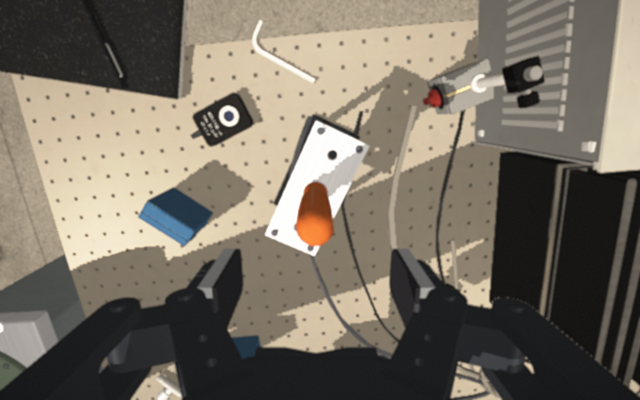

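```bash
python3 - <<'E'
from tgt import *
W=load('w17');print(onz(W,(315,229),.210), onz(W,(316,187),.116))
E
```

```text
q [-0.141  0.703 -0.826  1.403  0.524  1.262 -1.092]
[0.57979637 0.3451173  0.21      ] [0.5807461  0.34961306 0.116     ]
```

Call:
servo_tool(rows=[[[0.15,-0.1,3.2,0,0,0],[0.1,0,3.2,0,0,0],[0.05,0,3.2,0,0,0],[0,0,0,0,0,0]]])

```text
clock: 27.85
position: [0.5804, 0.3462, 0.1544]
tool_rot: [-3.141, 0.001, 1.486]
force: [-1.3, -0.3, 0.6]
grip_width: 0.0683
```

Call:
servo_tool(rows=[[[0,0,0,0,0,0],[0,0,0,0,0,0],[0,0,0,0,0,0],[0,0,0,0,0,0],[0,0,0,0,0,0]]], grip=-1, squeeze=90)

```text
clock: 28.48
position: [0.5813, 0.3474, 0.1574]
tool_rot: [3.138, -0.001, 1.486]
force: [-2.6, -1.9, 10.8]
grip_width: 0.0293
```

```bash
python3 - <<'E'
from tgt import *
print(s['position'],s['force'])
grab('wrist','w18')
E
```

```text
q [-0.164  0.793 -0.783  1.49   0.599  1.105 -1.154]
[0.58130341 0.34736993 0.15737847] [-2.56793332 -1.91191132 10.83721139]
```

View pics/w18.png

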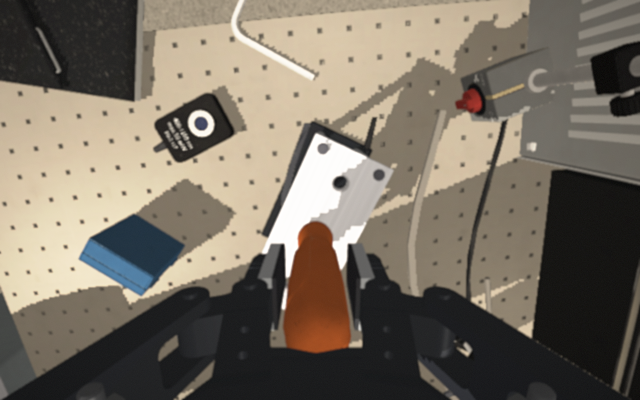

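Call:
servo_tool(rows=[[[0,0,0,0,0,0],[0,0,0,0,0,0],[0,0,0,0,0,0]]])

```text
clock: 28.9
position: [0.5813, 0.3474, 0.1574]
tool_rot: [3.138, -0.001, 1.486]
force: [-2.3, -1.7, 10.9]
grip_width: 0.0289
```

Call:
servo_tool(rows=[[[0,0,-1,0,0,0],[0,0,-3,0,0,0],[0,0,-4,0,0,0],[0,0,-4,0,0,0],[0,0,-3,0,0,0]]])

```text
clock: 29.52
position: [0.5804, 0.3472, 0.3082]
tool_rot: [3.139, -0.001, 1.487]
force: [0.5, -0.1, -0.8]
grip_width: 0.029
```

```bash
python3 - <<'E'
from tgt import *
print(s['position'],s['tool_rot'],s['force'],s['moment'])
grab('wrist','w19');grab('side','s19');crop('s19',270,20,380,180,4,'c23')
E
```

```text
q [-0.147  0.66  -0.844  1.326  0.488  1.363 -1.065]
[0.5804129  0.34722066 0.3081949 ] [ 3.13880579e+00 -1.29232254e-03  1.48672727e+00] [ 0.54751579 -0.10096584 -0.83755168] [-0.00413047 -0.02617126 -0.03887453]
```

View pics/w19.png

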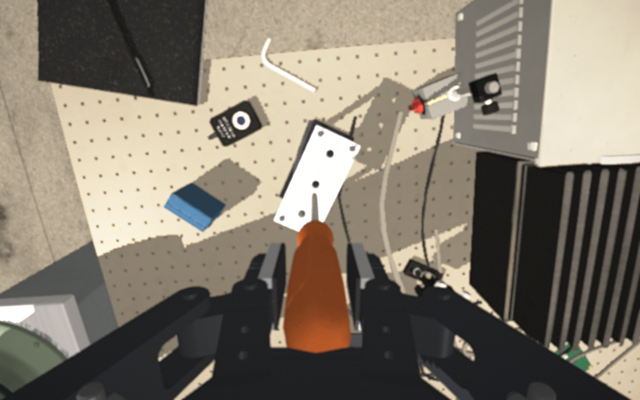

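View pics/c23.png

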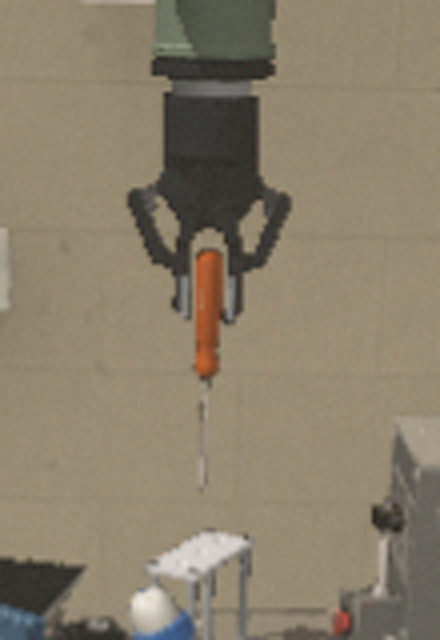

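```bash
python3 - <<'E'
from tgt import *
crop('w19',285,175,345,255,8,'c24');crop('s19',300,75,340,150,8,'c25')
E
```

```text
q [-0.147  0.658 -0.844  1.324  0.489  1.363 -1.065]
```

View pics/c24.png

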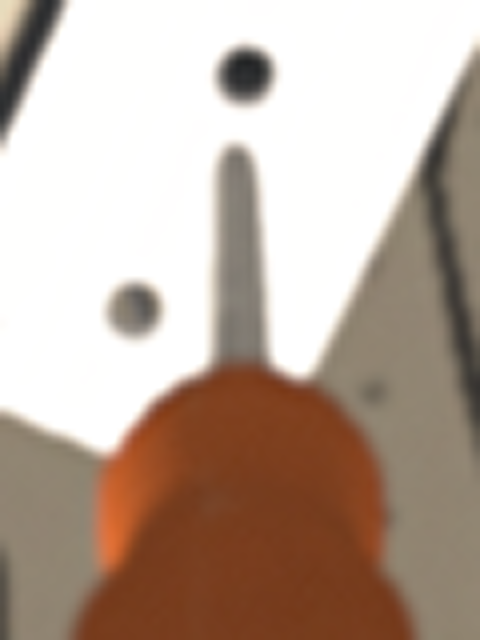

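View pics/c25.png

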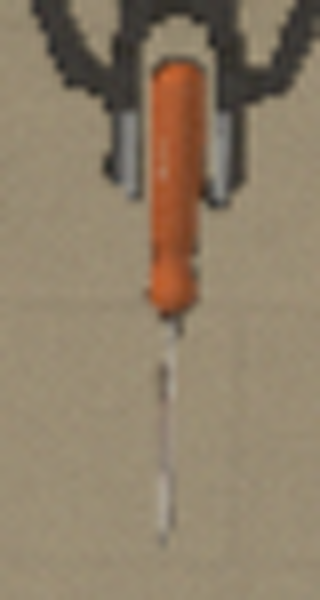

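```bash
python3 - <<'E'
from tgt import *
W=load('w19');S=load('s19');st=W['state'];Rc=Ro.from_euler('xyz',st['tool_rot']).as_matrix()
inT=lambda X:(Rc.T@(X-st['position'])).round(4)
tp,e=tri(W,(314.0,193.3),S,(319.9,142.0));print('tip tri',inT(tp),e)
print('tip on plane',inT(onplane(W,(314.0,193.3),st['position']+Rc[:,2]*.1454,Rc[:,2])))
# side rays intersect plane through tool axis (tool y-z plane => y offset)
for n,p in dict(top=(321.8,82.7),bot=(321.1,113.1),tip=(319.9,142.0)).items():
    print(n,inT(onplane(S,p,st['position'],Rc[:,0])))
E
```

```text
q [-0.147  0.658 -0.844  1.324  0.489  1.363 -1.065]
tip tri [ 0.0006 -0.0025  0.1392] 0.000655351935032457
tip on plane [-0.0009 -0.0028  0.1454]
top [ 0.     -0.0001 -0.059 ]
bot [-0.     -0.0002  0.0393]
tip [ 0.     -0.0021  0.139 ]
```

```bash
python3 - <<'E'
from tgt import *
to((.015,.1065,.245),-90,6)
E
```

```text
q [-0.147  0.658 -0.844  1.324  0.489  1.363 -1.065]
dist 0.255 ang 24.7 n 6
[[-4.17,-0.75,0.27,-4.1,0.0,0.0],[-4.17,-0.76,0.22,-4.1,0.0,0.0],[-4.17,-0.78,0.16,-4.1,0.0,0.0],[-4.17,-0.79,0.11,-4.1,-0.1,0.0],[-4.17,-0.79,0.06,-4.1,0.0,0.0]]
[[-4.16,-0.8,0.0,-4.2,-0.1,-0.1]]
```

Call:
servo_tool(rows=[[[-4.1,-0.75,0,-4.1,0,0],[-4.2,-0.75,0,-4.1,0,0],[-4.2,-0.8,0,-4.1,0,0],[-4.2,-0.8,0.2,-4.1,-0.1,0],[-4.2,-0.8,0.3,-4.1,0,0]]])

```text
clock: 30.25
position: [0.5252, 0.1404, 0.295]
tool_rot: [2.78, 0.002, 1.486]
force: [2.0, -0.5, -0.2]
grip_width: 0.0289
```

Call:
servo_tool(rows=[[[-4.1,-0.8,0.2,-4.2,-0.1,-0.1],[0,0,0,0,0,0],[0,0,0,0,0,0]]])

```text
clock: 30.62
position: [0.5159, 0.1019, 0.2908]
tool_rot: [2.708, 0.004, 1.487]
force: [0.6, 1.0, -1.2]
grip_width: 0.0289
```

```bash
python3 inc.py; python3 - <<'E'
from tgt import *
to((.015,.1065,.225),-90,1)
grab('wrist','w20');grab('scene','sc20');grab('side','s20')
crop('sc20',260,100,400,240,5,'c26');crop('w20',240,130,400,270,5,'c27')
crop('s20',270,50,390,240,3,'c28')
E
```

```text
tcp in crate [0.0149 0.1059 0.2434] up [0.0032 0.0034 1.    ] tx [-0.0018  1.     -0.0034] F [-0.   1.  -1.4] g 0.0289 t 30.625
q [ 0.313  0.179 -0.839  2.089  0.629  0.655 -1.03 ]
dist 0.018 ang 0.3 n 1
[[0.07,0.02,1.84,-0.2,0.2,0.1]]
```

View pics/c26.png

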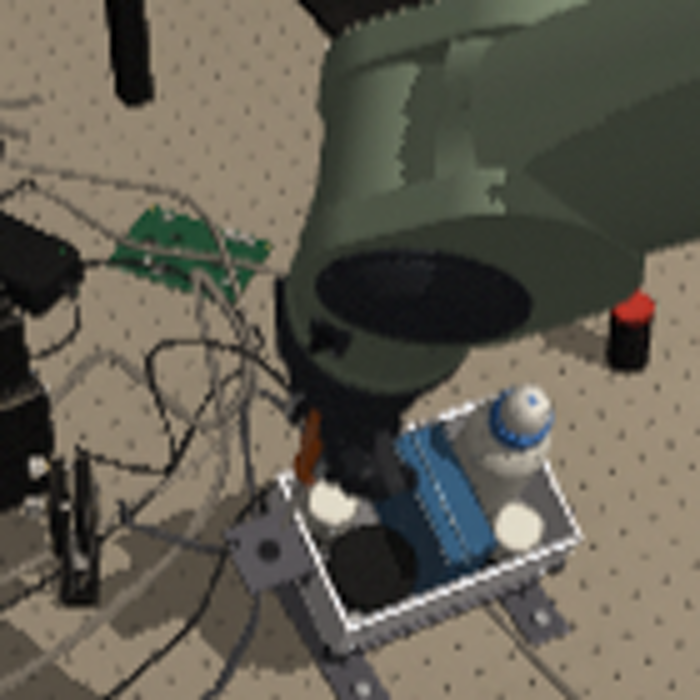

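View pics/c27.png

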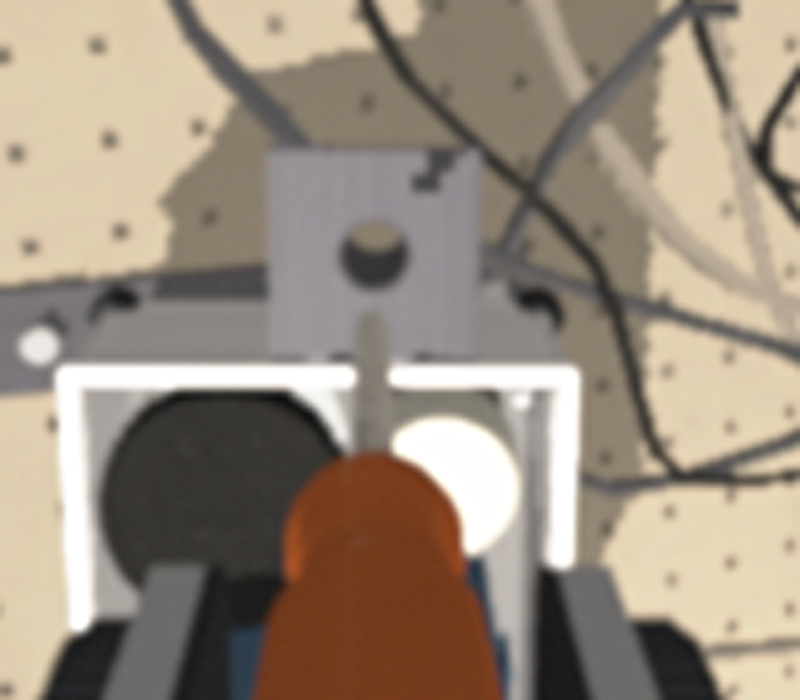

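View pics/c28.png

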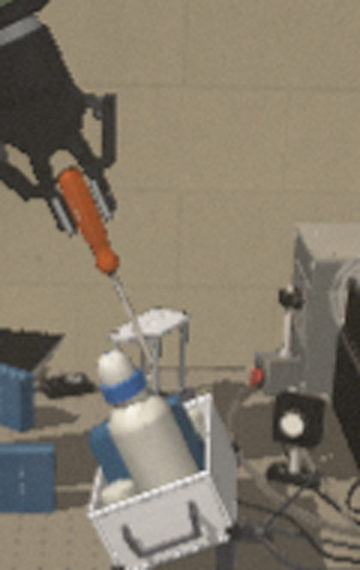

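```bash
python3 - <<'E'
from tgt import *
W=load('w20');n=R[:,2]
st=W['state'];Rc=Ro.from_euler('xyz',st['tool_rot']).as_matrix()
def px(c): return ((c[0]+.5)/5-.5+240,(c[1]+.5)/5-.5+130)
def inC(c,h):
    X=onplane(W,px(c),v[:3]+n*h,n);return (R.T@(X-v[:3])).round(4)
print('eyelet',inC((376,256),.058),'flange',[inC(c,.058) for c in[(267,152),(480,152),(475,358),(270,358)]])
print('rim',inC((57,367),.06),inC((580,368),.06))
for h in (.139,.1415,.1454):
    X=onplane(W,px((373,317)),st['position']+Rc[:,2]*h,Rc[:,2]); print('tip',(Rc.T@(X-st['position'])).round(4),(R.T@(X-v[:3])).round(4))
E
```

```text
q [ 0.312  0.18  -0.839  2.088  0.63   0.655 -1.03 ]
eyelet [0.012  0.1078 0.058 ] flange [array([-0.0102,  0.1293,  0.058 ]), array([0.0331, 0.1294, 0.058 ]), array([0.0328, 0.086 , 0.058 ]), array([-0.0104,  0.0859,  0.058 ])]
rim [-0.0551  0.0844  0.06  ] [0.0548 0.0844 0.06  ]
tip [ 0.0007 -0.0027  0.139 ] [0.0117 0.1062 0.1044]
tip [ 1.000e-04 -2.700e-03  1.415e-01] [0.0117 0.1056 0.1019]
tip [-0.0008 -0.0027  0.1454] [0.0117 0.1046 0.098 ]
```

Call:
servo_tool(rows=[[[0.15,0.05,1.7,-0.2,0.1,0.1],[0,0,1.7,0,0,0],[0,0,0,0,0,0],[0,0,0,0,0,0]]])

```text
clock: 31.28
position: [0.5305, 0.1023, 0.26]
tool_rot: [2.706, 0.001, 1.487]
force: [1.2, -0.7, 0.4]
grip_width: 0.0289
```

```bash
python3 inc.py; python3 - <<'E'
from tgt import *
grab('wrist','w21')
crop('w21',240,100,400,240,5,'c29')
E
```

```text
tcp in crate [0.015  0.1076 0.2093] up [4.0e-04 1.1e-03 1.0e+00] tx [-7.0e-04  1.0e+00 -1.1e-03] F [ 1.3 -0.6 -0.2] g 0.0289 t 31.275
q [ 0.258  0.25  -0.794  2.104  0.759  0.615 -1.149]
```

View pics/c29.png

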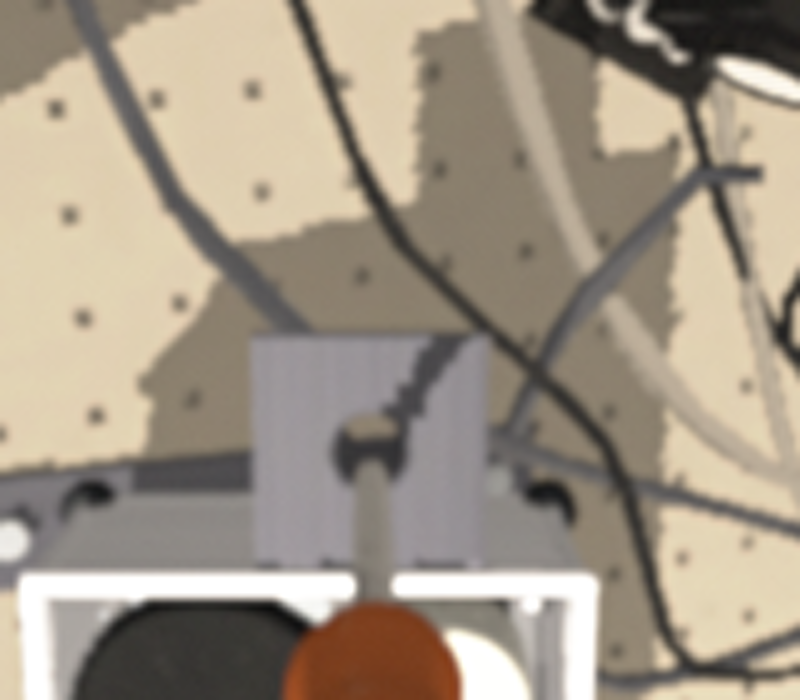

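```bash
python3 - <<'E'
from tgt import *
W=load('w21');n=R[:,2]
st=W['state'];Rc=Ro.from_euler('xyz',st['tool_rot']).as_matrix()
def px(c): return ((c[0]+.5)/5-.5+240,(c[1]+.5)/5-.5+100)
def inC(c,h):
    X=onplane(W,px(c),v[:3]+n*h,n);return (R.T@(X-v[:3])).round(4)
print('eyelet',inC((371,451),.058),'top/bot',inC((371,411),.058),inC((371,489),.058))
for h in (.139,.1415,.1454):
    X=onplane(W,px((372,466)),st['position']+Rc[:,2]*h,Rc[:,2]); print('tip',(R.T@(X-v[:3])).round(4))
E
```

```text
q [ 0.259  0.249 -0.794  2.104  0.759  0.615 -1.149]
eyelet [0.0118 0.1083 0.058 ] top/bot [0.0118 0.1159 0.058 ] [0.0118 0.1009 0.058 ]
tip [0.0121 0.1084 0.0703]
tip [0.0121 0.1078 0.0678]
tip [0.012  0.1068 0.0639]
```

Tip and eyelet agree within 1 mm in the same image, so I'll go down.

Call:
servo_tool(rows=[[[0.05,0,1.0,0,0,0],[0,0,1.0,0,0,0],[0,0,0,0,0,0]]])

```text
clock: 31.7
position: [0.5388, 0.1013, 0.2405]
tool_rot: [2.707, 0.002, 1.486]
force: [0.1, 0.3, -0.5]
grip_width: 0.0294
```

```bash
python3 inc.py; python3 - <<'E'
from tgt import *
grab('wrist','w22')
crop('w22',240,130,400,270,5,'c30')
E
```

```text
tcp in crate [0.0143 0.1073 0.1881] up [0.0019 0.002  1.    ] tx [-3.e-04  1.e+00 -2.e-03] F [-0.2  0.3 -0.5] g 0.0294 t 31.7
q [ 0.226  0.293 -0.761  2.11   0.834  0.594 -1.216]
```

View pics/c30.png

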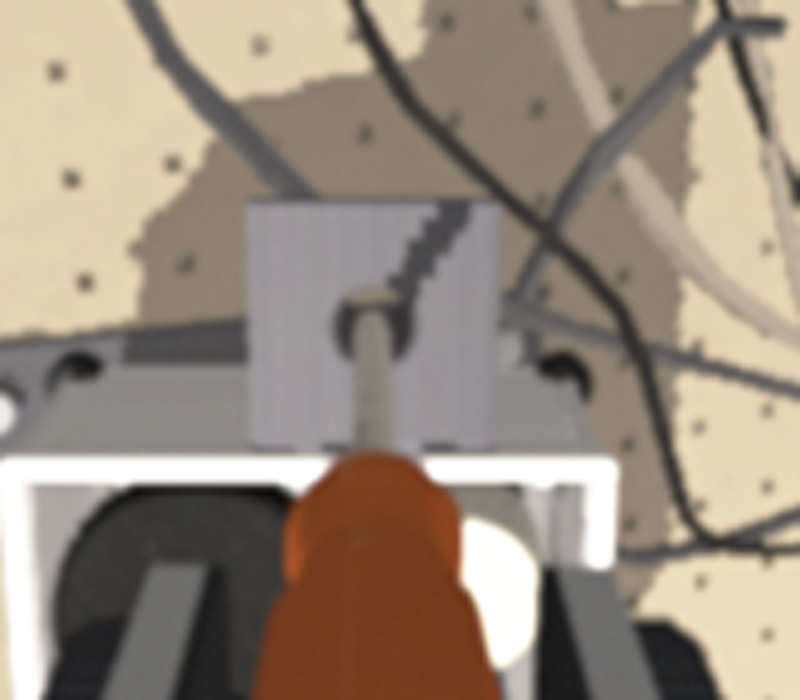

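Call:
servo_tool(rows=[[[0,0.05,1.2,-0.1,0.1,0],[0,0,1.2,0,0,0],[0,0,0,0,0,0]]])

```text
clock: 32.12
position: [0.5493, 0.1006, 0.2195]
tool_rot: [2.705, 0.0, 1.487]
force: [-0.2, -0.2, 0.1]
grip_width: 0.0294
```

```bash
python3 inc.py
```

```text
tcp in crate [0.015  0.1074 0.1646] up [-4.e-04  1.e-04  1.e+00] tx [-3.e-04  1.e+00 -1.e-04] F [-0.1 -0.2  0.2] g 0.0294 t 32.125
```

Call:
servo_tool(rows=[[[0,-0.05,1.2,0,0,0],[0,0,1.2,0,0,0],[0,0,0,0,0,0]]])

```text
clock: 32.5
position: [0.559, 0.0998, 0.1979]
tool_rot: [2.704, 0.0, 1.487]
force: [-0.1, 0.4, -0.5]
grip_width: 0.0295
```

Call:
servo_tool(rows=[[[0,-0.05,1.2,0,0,0],[0,0,1.2,0,0,0],[0,0,0,0,0,0]]])

```text
clock: 32.88
position: [0.5687, 0.099, 0.1762]
tool_rot: [2.704, 0.0, 1.487]
force: [-0.3, 0.3, -0.8]
grip_width: 0.0293
```

```bash
python3 inc.py;python3 - <<'E'
from tgt import *
grab('wrist','w23')
crop('w23',200,130,440,310,3.3,'c31')
E
```

```text
tcp in crate [0.0144 0.1074 0.1172] up [-1.e-03  1.e-04  1.e+00] tx [-2.e-04  1.e+00 -1.e-04] F [-0.6  0.3 -0.6] g 0.0293 t 32.875
q [ 0.124  0.432 -0.639  2.116  1.092  0.521 -1.439]
```

View pics/c31.png

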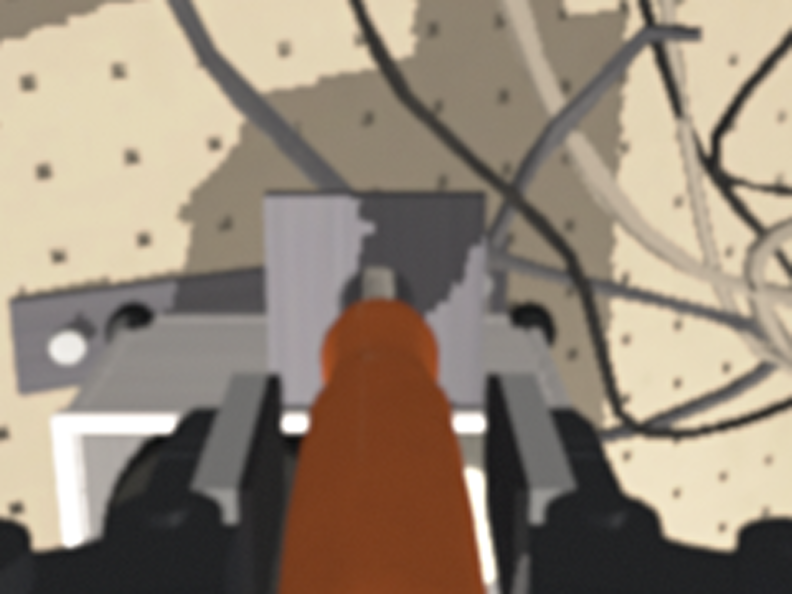

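Call:
servo_tool(rows=[[[0,-0.1,0.7,0,0,0],[0,0,0.5,0,0,0],[0,0,0,0,0,0]]])

```text
clock: 33.3
position: [0.573, 0.0985, 0.1644]
tool_rot: [2.704, 0.0, 1.487]
force: [0.8, -0.5, -0.3]
grip_width: 0.0292
```

Call:
servo_tool(rows=[[[0,0,0.2,0,0,0],[0,0,0,0,0,0]]])

```text
clock: 33.55
position: [0.5738, 0.0984, 0.1629]
tool_rot: [2.704, 0.0, 1.487]
force: [-0.3, 0.5, -1.2]
grip_width: 0.0291
```

```bash
python3 inc.py
```

```text
tcp in crate [0.0134 0.1073 0.1029] up [-1.2e-03  1.0e-04  1.0e+00] tx [-2.e-04  1.e+00 -1.e-04] F [-0.8  0.4 -1. ] g 0.0291 t 33.55
```

Call:
servo_tool(rows=[[[0,0,0.15,0,0,0],[0,0,0,0,0,0]]])

```text
clock: 33.8
position: [0.5745, 0.0984, 0.1615]
tool_rot: [2.704, 0.0, 1.487]
force: [-0.6, 0.4, -0.6]
grip_width: 0.0288
```

Call:
servo_tool(rows=[[[0,0,0.15,0,0,0],[0,0,0,0,0,0]]])

```text
clock: 34.05
position: [0.5751, 0.0983, 0.1601]
tool_rot: [2.704, 0.0, 1.487]
force: [0.1, -0.2, -0.2]
grip_width: 0.0288
```

```bash
python3 inc.py
```

```text
tcp in crate [0.0134 0.1073 0.0998] up [-1.2e-03  2.0e-04  1.0e+00] tx [-2.e-04  1.e+00 -2.e-04] F [ 0.  -0.2 -0.2] g 0.0288 t 34.05
```

Call:
servo_tool(rows=[[[0,0,0.15,0,0,0],[0,0,0,0,0,0]]])

```text
clock: 34.3
position: [0.5757, 0.0984, 0.1592]
tool_rot: [2.703, 0.0, 1.487]
force: [-8.2, -1.5, 10.7]
grip_width: 0.0288
```

Call:
servo_tool(rows=[[[0,0,0.15,0,0,0],[0,0,0,0,0,0]]])

```text
clock: 34.55
position: [0.576, 0.0988, 0.159]
tool_rot: [2.702, 0.001, 1.488]
force: [-31.2, -2.0, 44.2]
grip_width: 0.029
```

```bash
python3 inc.py
```

```text
tcp in crate [0.0137 0.1079 0.0985] up [-3.3e-03  4.0e-04  1.0e+00] tx [-1.e-03  1.e+00 -4.e-04] F [-9.4 -4.6 53.1] g 0.029 t 34.55
```

Call:
servo_tool(rows=[[[0,0,-0.2,0,0,0],[0,0,0,0,0,0]]])

```text
clock: 34.8
position: [0.5756, 0.0983, 0.1594]
tool_rot: [2.704, 0.0, 1.487]
force: [0.1, -0.0, -0.9]
grip_width: 0.029
```

Call:
servo_tool(rows=[[[0,0,0,0,0,0],[0,0,0,0,0,0],[0,0,0,0,0,0],[0,0,0,0,0,0]]], grip=0.5)

```text
clock: 35.3
position: [0.5756, 0.0983, 0.1592]
tool_rot: [2.704, 0.0, 1.487]
force: [-1.0, -0.1, -0.5]
grip_width: 0.0639
```

Call:
servo_tool(rows=[[[0,0,-1.5,0,0,0],[0,0,-3,0,0,0],[0,0,-4,0,0,0],[0,0,-4,0,0,0],[0,0,-4,0,0,0]]])

```text
clock: 35.92
position: [0.5051, 0.1044, 0.3097]
tool_rot: [2.704, 0.0, 1.487]
force: [0.2, -1.2, 0.9]
grip_width: 0.0638
```

```bash
python3 inc.py;python3 - <<'E'
from tgt import *
grab('wrist','w24');grab('side','s24')
crop('w24',180,60,480,380,1.8,'c32');crop('s24',270,110,390,250,5,'c33')
E
```

```text
tcp in crate [0.013  0.1075 0.2651] up [-0.001  0.     1.   ] tx [-6.e-04  1.e+00 -0.e+00] F [ 0.6 -1.2  0.7] g 0.0638 t 35.925
q [ 0.347  0.129 -0.868  2.084  0.553  0.672 -0.967]
```

View pics/c32.png

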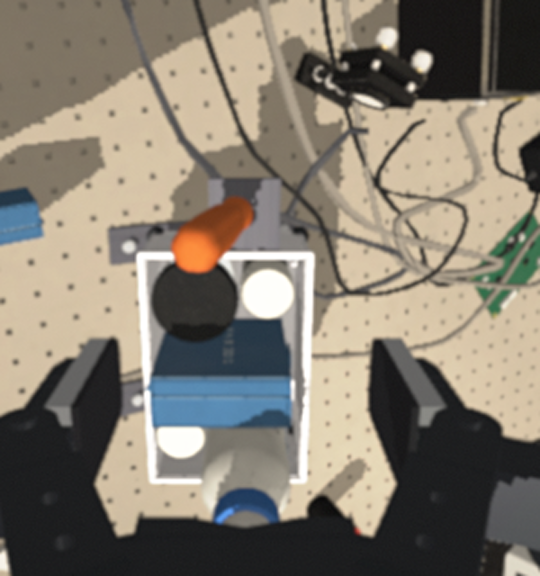

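View pics/c33.png

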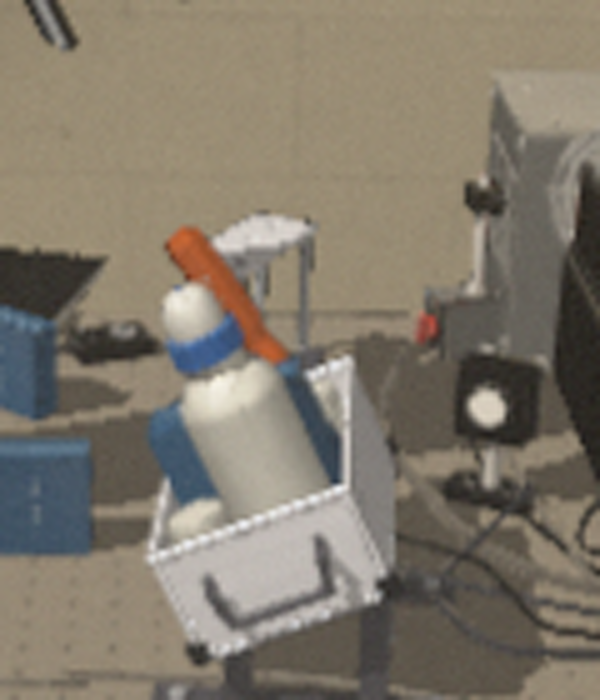

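Call:
servo_tool(rows=[[[0,-1,-4,0,0,0],[0,-2,-4,3,0,0],[0,-2,-3,3,0,0],[0,-2,-2,3,0,0],[0,0,0,0,0,0]]])

```text
clock: 36.65
position: [0.3901, 0.1137, 0.4017]
tool_rot: [2.859, 0.001, 1.486]
force: [0.6, 0.3, -0.2]
grip_width: 0.0641
```

```bash
python3 - <<'E'
from tgt import *
grab('wrist','w25');grab('side','s25');grab('scene','sc25')
crop('sc25',260,120,400,260,5,'c34');crop('s25',280,130,380,250,6,'c35')
E
```

```text
q [ 0.442 -0.172 -0.841  2.004  0.006  1.003 -0.494]
```

View pics/c34.png

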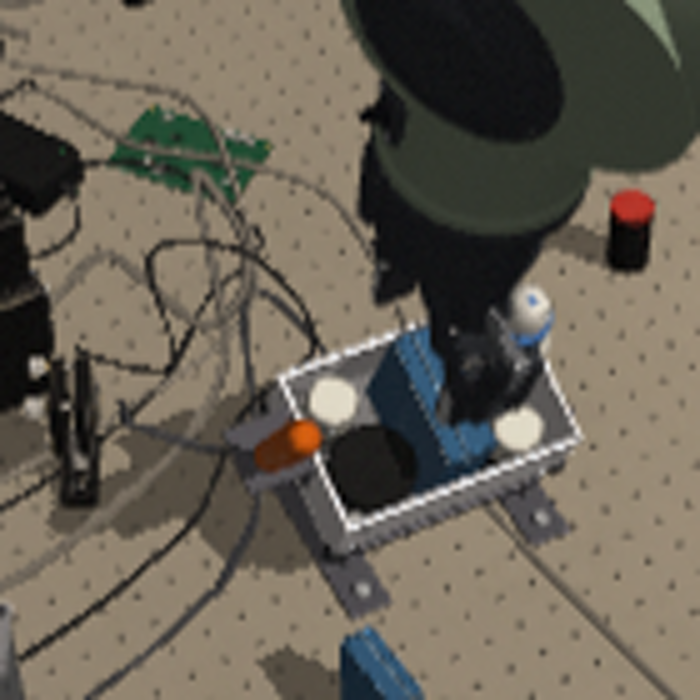

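View pics/w25.png

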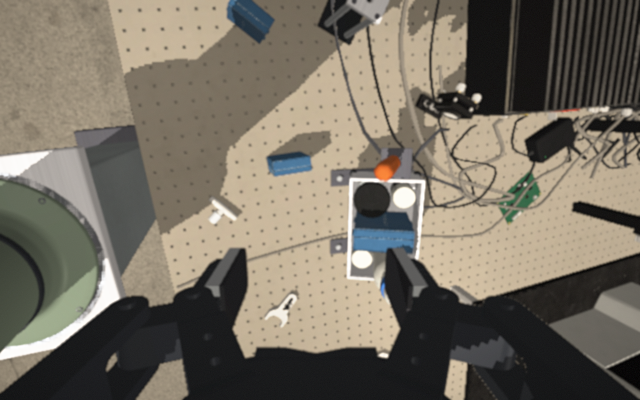

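View pics/c35.png

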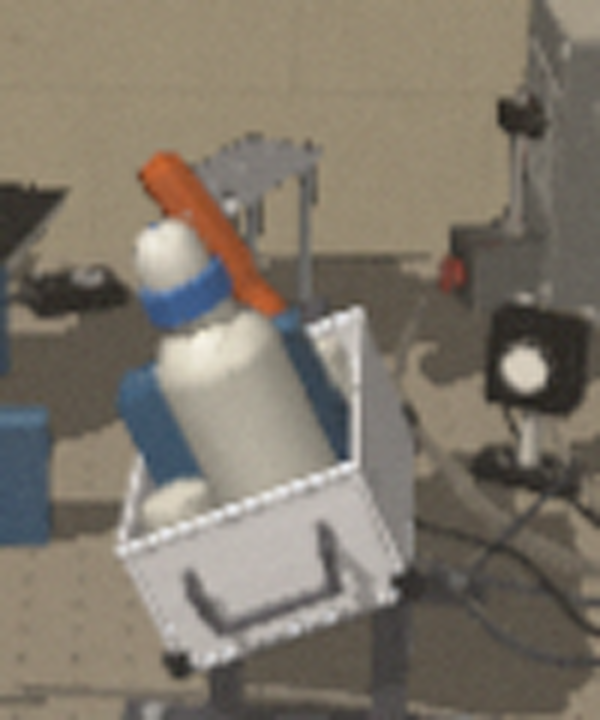

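```bash
python3 - <<'E'
from tgt import *
A=load('sc25');B=load('s25')
a=lambda x,y:((x+.5)/5-.5+260,(y+.5)/5-.5+120); b=lambda x,y:((x+.5)/6-.5+280,(y+.5)/6-.5+130)
C=lambda X:(R.T@(X-v[:3])).round(4)
X,e=tri(A,a(306,438),B,b(158,165));print('handle top',C(X),e)
d=C(X)-np.array([.0125,.1065,.058]);print(np.linalg.norm(d),'lean rad',np.arccos(d[2]/np.linalg.norm(d)))
Y,e=tri(A,a(266,462),B,b(275,305));print('handle bottom approx',C(Y),e)
u=C(X)-C(Y);print('lean2',np.arccos(u[2]/np.linalg.norm(u)),np.linalg.norm(u))
X,e=tri(A,a(533,300),B,b(153,226));print('bottle top',C(X),e)
# jar/cans
W=load('w15');n=R[:,2]
E
```

```text
q [ 0.443 -0.169 -0.842  2.005  0.007  1.001 -0.495]
handle top [-0.011   0.1078  0.153 ] 0.0024156416031749324
0.09787205934279712 lean rad 0.24285672370782166
handle bottom approx [0.0077 0.1131 0.0638] 0.00853152062763701
lean2 0.21454512526828706 0.09129304464196601
bottle top [ 0.0127 -0.0492  0.174 ] 2.084972591066389e-05
```

```bash
python3 - <<'E'
from tgt import *
f=grab('side','s26');d=cv2.absdiff(f['image'],load('s25')['image'])[130:250,280:380].max(2);print('changed px',(d>40).sum())
print(bot.job_done())
E
```

```text
q [ 0.443 -0.169 -0.842  2.005  0.007  1.001 -0.495]
changed px 0
the job is handed in; nothing more can be done
None
```

I packed the kit and handed the job in at about 37 s of the 72 s. No verdict was reported, so this rests on my last camera checks.

**What I did**
- **Slide box:** the largest of the three boxes on edge stands in the gap beside the jar. My first try stopped part-way down because joints 6 and 7 reached their limits. I lifted out, turned the box half round and set it on the floor; contact was felt.
- **Bottle:** I gripped it by the collar and stood it on the floor behind the front canister.
- **Screwdriver:** I hung it in the tool loop, blade down through the eyelet, until the handle met the flange.

**Last checks**

| Item | Measured | Limit |
|---|---|---|
| Slide box centre, crate x and y | about -0.003 and 0.000 m | ±0.010 and ±0.064 m |
| Bottle top, crate frame | (0.013, -0.049, 0.174) m, so it stands upright and down | centre x ±0.030, y ±0.056 m |
| Screwdriver lean | about 0.21–0.24 rad towards the robot | 0.30 rad |

- **Box and bottle:** the box position was measured just after I placed it, not again at the end. In the last views it was still standing in place.
- **Screwdriver:** it leans because of the play in the eyelet. My two estimates of its lower end disagree by 5–8 mm because the bottle hid it in the side view. From the play in the eyelet I expect it about 5 mm from the centre, against a limit of 12 mm.
- **Rest of the scene:** the jar and canisters were standing in the last views. I never touched the bystanders, though I did not measure them again. The last two side pictures showed nothing moving around the crate, and the gripper was clear of everything.

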